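Tidy the soldering bench: right the scrap pot and sort the spacers

TASK

First turn the upside-down black pot mouth-up and stand it in the middle of the yellow pad. Then lay each brass spacer flat in the tray trough that matches its length, lying across the trough (short in the narrow, medium in the middle, long in the wide one), and put the dark steel spacers into the pot. Leave everything else on the bench where it is.

Things in the scene. Friction and masses are not known exactly. Their poses are not given: they have to be found in the camera images.
- short_a: short brass hexagonal spacer, 24 mm long, 16 mm across flats, 35 g, lying on one of its flats at the start; origin at its centre (8 mm above what it lies on), x along its length. May be absent in a run
- short_b: short brass hexagonal spacer, 24 mm long, 16 mm across flats, 35 g, lying on one of its flats at the start; origin at its centre (8 mm above what it lies on), x along its length. May be absent in a run
- medium_a: medium brass hexagonal spacer, 42 mm long, 16 mm across flats, 62 g, lying on one of its flats at the start; origin at its centre (8 mm above what it lies on), x along its length. May be absent in a run
- medium_b: medium brass hexagonal spacer, 42 mm long, 16 mm across flats, 62 g, lying on one of its flats at the start; origin at its centre (8 mm above what it lies on), x along its length. May be absent in a run
- long_a: long brass hexagonal spacer, 60 mm long, 16 mm across flats, 90 g, lying on one of its flats at the start; origin at its centre (8 mm above what it lies on), x along its length. May be absent in a run
- long_b: long brass hexagonal spacer, 60 mm long, 16 mm across flats, 90 g, lying on one of its flats at the start; origin at its centre (8 mm above what it lies on), x along its length. May be absent in a run
- steel_a: dark steel hexagonal spacer, 24 mm long, 16 mm across flats, 33 g; origin at its centre (8 mm above what it lies on), x along its length.
- steel_b: dark steel hexagonal spacer, 24 mm long, 16 mm across flats, 33 g; origin at its centre (8 mm above what it lies on), x along its length. May be absent in a run
- pot: square black plastic pot, open at one end, 52 x 52 mm outside and 54 mm tall, walls and bottom 4 mm thick (inside 44 x 44 mm, 50 mm deep), 100 g. Origin at the centre of the outer face of its closed bottom; z points from the bottom to the mouth, x and y square to its flat sides. It starts mouth-down (its origin 54 mm above the bench, z pointing down)
- pot_mouth (a point): centre of the pot's mouth, level with its rim, 54 mm from its bottom
- pad: yellow square pad fixed to the bench, 110 x 110 mm, 4 mm thick; origin at the centre of its underside, x and y along its edges
- tray: pale wooden sorting tray fixed to the bench, 176 mm (its x) by 130 mm (its y), with a 4 mm floor and three troughs that run along its y, side by side in x: narrow, middle and wide, 34, 52 and 70 mm wide and 120 mm long inside. The ribs and end walls are 5 mm thick and rise 6 mm above the floor (10 mm above the bench). Origin at the centre of its underside
- short_row (a point): centre of the floor of the narrow trough (34 mm wide), for the short spacers; axes as the tray's; at tray x = -0.066 m, 4 mm above the bench; the trough nearest the robot
- medium_row (a point): centre of the floor of the middle trough (52 mm wide), for the medium spacers; axes as the tray's; at tray x = -0.018 m
- long_row (a point): centre of the floor of the wide trough (70 mm wide), for the long spacers; axes as the tray's; at tray x = +0.048 m; the trough farthest from the robot
- solder_reel: bystander: blue reel of solder standing on end, 54 mm across, 28 mm high; origin under its centre
- flux_jar: bystander: small amber jar with black lid, 44 mm across, 42 mm high; origin under its centre
- screwdriver: bystander: red-handled screwdriver, 170 mm long, lying on the bench
- tip_tin: bystander: round tin of brass wool, 66 mm across, 30 mm high; origin under its centre
- sponge_dish: bystander: black dish with a yellow sponge, 85 x 65 mm, 19 mm high; origin under its centre

How it is judged (in metres and radians):
On the way:
1. the pot stands mouth-up on the yellow pad (angle between pot's own z axis and vertical below 0.1 rad and horizontal distance between pot and pad below 0.03 m and z of pot in the frame of pad between 0.001 and 0.008 m and linear speed of pot below 0.03 m/s), for 0.3 s.
At the end, for the whole second after the job is handed in: Pot upright (0.1 rad), centred within 30 mm on the pad; each brass spacer flat on the floor of its own trough, within 12 mm of the trough's middle line and square across it within 0.35 rad; steel spacers inside the pot; all at rest (all of step 1 and x of short_a in the frame of short_row between -0.012 and 0.012 m and y of short_a in the frame of short_row between -0.056 and 0.056 m and z of short_a in the frame of short_row between 0.005 and 0.0115 m and angle between the x axis of each of short_a, short_b, medium_a, medium_b, long_a, long_b and the x axis of tray, either way round below 0.35 rad and linear speed of each of short_a, short_b, medium_a, medium_b, long_a, long_b, steel_a, steel_b below 0.03 m/s and x of short_b in the frame of short_row between -0.012 and 0.012 m and y of short_b in the frame of short_row between -0.056 and 0.056 m and z of short_b in the frame of short_row between 0.005 and 0.0115 m and x of medium_a in the frame of medium_row between -0.012 and 0.012 m and y of medium_a in the frame of medium_row between -0.056 and 0.056 m and z of medium_a in the frame of medium_row between 0.005 and 0.0115 m and x of medium_b in the frame of medium_row between -0.012 and 0.012 m and y of medium_b in the frame of medium_row between -0.056 and 0.056 m and z of medium_b in the frame of medium_row between 0.005 and 0.0115 m and x of long_a in the frame of long_row between -0.012 and 0.012 m and y of long_a in the frame of long_row between -0.056 and 0.056 m and z of long_a in the frame of long_row between 0.005 and 0.0115 m and x of long_b in the frame of long_row between -0.012 and 0.012 m and y of long_b in the frame of long_row between -0.056 and 0.056 m and z of long_b in the frame of long_row between 0.005 and 0.0115 m and x of steel_a in the frame of pot between -0.024 and 0.024 m and y of steel_a in the frame of pot between -0.024 and 0.024 m and z of steel_a in the frame of pot between 0.004 and 0.05 m and x of steel_b in the frame of pot between -0.024 and 0.024 m and y of steel_b in the frame of pot between -0.024 and 0.024 m and z of steel_b in the frame of pot between 0.004 and 0.05 m); the robot touches nothing.
It fails at once if a bystander (reel, jar, screwdriver, tin or sponge dish) was moved more than 30 mm (distance of any of solder_reel, flux_jar, tip_tin, sponge_dish, screwdriver from where it was at the start of the episode above 0.03 m).
Of short_a, short_b, medium_a, medium_b, long_a, long_b, steel_b only 5 to 7 are there at a start; the rules pass over those that are not, and their reading is None.
At some moment in a run one of pot, short_a, short_b, medium_a, medium_b may be knocked a few centimetres aside while the robot is not near it.
Once in a run the grip may slacken for a moment while it holds something.
It also fails if it takes over 210 s, if anything falls off the work surface, if the arm or the gripper's body presses on something with over 40 N, if the wrist force passes 120 N, or if a joint passes its speed limit or range.

ROBOT

A 6-joint arm with a two-finger parallel gripper is mounted at the origin on the work surface. World frame = base frame: x ahead of the robot, y to its left, z up, the work surface at z = 0. Lengths are in m, angles in degrees, forces in N, time in s.
With the tool pointing down it reaches from about 0.4 to 0.825 m from the base axis. Payload 7 kg.
Tool frame: the origin (TCP) lies midway between the tips of the shut fingers; the grasp point (between the pads) lies 19 mm behind it; z points along the fingers, y is the line along which they close (so a half turn about z gives the same grasp; the last joint's range is limited). The gripper opens to 88 mm and grips with 3 to 60 N. Pads are 19 mm wide; open, the fingers measure 130 mm over their backs; the gripper's body (78 mm by 193 mm) begins 47 mm behind the grasp point.
Start: joints at [89.33, 20.546, 0.682, 0, -70.136, -16.507], TCP at [0.199, 0.645, 0.227] pointing down, gripper open.
Joint ranges: [-176.03, 176.03], [-82.01, 121.73], [-58.28, 71.71], [-173.87, 95.51], [-174.79, -0.11], [-173.66, 173.66]. Speed limits (degrees/s): [136.94, 136.94, 172.46, 180, 180, 180].

INTERFACE

Orientations are given as [roll, pitch, yaw] about the fixed x, y, z axes, in that order (R = Rz(yaw) Ry(pitch) Rx(roll)).
In Python, from plant import r gives the robot as it stands. The module is installed in compiled form; this text tells all that it offers.
- The arm moves only by the tool play_rows, never from a script. Its argument "rows" is a list of rows, each an object with "slide": the shift along the tool's x, y, z as a fraction of full scale, a list of three; "delta_rot": the turn, a rotation vector about the tool's x, y, z as a fraction of full scale, a list of three; "fingers": the opening, from -1 (shut) to 1 (fully open). In form: [{"slide": [x, y, z], "delta_rot": [rx, ry, rz], "fingers": fingers}, ...]. A call has 1 to 8 rows; each row shifts and turns the commanded pose from where the row before left it, along the tool's axes as they then stand; what a row does not reach is not made up. Full scale, the value 1, is 0.15 m for a shift and 0.08 rad for a turn. A row lasts 1/8 s, in which the tool goes at most 62.5 mm and 10.7 degrees, less where a joint would pass 70% of its speed; a pose out of reach is approached as far as the arm can. A call with a number of a shift or a turn outside -1 to 1 is refused whole. A call with a gripper value outside its range is refused whole. The fingers move at their own pace and stop on an object; "squeeze" is the grip in N (left out, the last holds). Time passes only in rows, so rows that do not move let the fingers close. It gives the time, the measured TCP pose, the force, the opening and the grip force at its end, in the units of the state.
- r.get_state(): the state, without advancing time (a new reading comes with each control period).
- r.capture(name): name is "scene" or "top" or "wrist"; returns a dict with "image" (420x560x3 uint8, blue, green, red), "fx", "fy", "cx", "cy" (pixels), "R" (3x3) and "t" (3): a world point X has camera coordinates R X + t; the wrist camera has in their place "T_tool_cam" (4x4, takes a point from camera to tool coordinates, whose origin is the TCP and whose axes are the flange's). Camera axes: x right, y down, z forward; pixel columns grow to the right and rows downward; lengths in m; the calibration is good to about 2 mm. The wrist camera is an equidistant fisheye: a pixel r from the principal point sees the ray r / f radians off the axis. A picture is of the moment at which its call begins: read the wrist's pose just before it. There is no depth.
- r.close_job(): hands the job in; it is judged then, once.
The state is a dict: "time_s": time; "joints": joint angles; "qd": joint speeds; "joint_torque": joint torques, N m; "tcp_pos": TCP position; "eef_rot": TCP orientation; "contact_force": force on the tool from outside, world axes, zero at the start; "moment": the same for the moment, N m; "gripper_width": finger opening in m; "gripper_force": force on a finger pad.
Only numpy, scipy, OpenCV 4.12 (cv2) and the standard library are available. Lean on these libraries where they do the work, as an engineer would, in place of code of your own. Each camera call takes 0.05 s, during which the arm holds its last target. There are 200 camera calls.

## Working session

There is one attempt and no reset: what is moved stays moved. The work goes in short steps, Python scripts to look and compute and a tool call to move; the robot and the scene stay as the last step left them, time stands still between calls to the robot, and variables do not carry over. Pictures are saved under pics/ and viewed, at most 14 in all, crops included, and the job is handed in when it is done.

Besides the shell and the picture viewer there is one more tool, called as a command line: name --argument value ..., lists and objects as JSON in quotes. play_rows: Moves the arm, as the interface text tells. Shift numbers are shares of 0.15 m and turn numbers shares of 0.08 rad, none past 1 either way. Its arguments: {"type":"object","properties":{"rows":{"type":"array"},"squeeze":{"type":"number"}},"required":["rows"]}

```bash
mkdir -p pics; python3 - <<'E'
from plant import r
import cv2,pickle
print(r.get_state())
d={}
for n in ("scene","top"):
    c=r.capture(n); d[n]=c; cv2.imwrite(f"pics/{n}0.png",c["image"]); print(n,c["fx"],c["cx"],c["cy"],c["R"],c["t"])
c=r.capture("wrist");d["wrist"]=c;print(c["fx"],c["T_tool_cam"]);cv2.imwrite("pics/wrist0.png",c["image"])
pickle.dump(d,open("c0.pkl","wb"))
E
```

```text
{'time_s': 0.0, 'joints': array([ 8.93307621e+01,  2.05931030e+01,  6.34183652e-01, -2.07202612e-02,
       -7.01342594e+01, -1.65068333e+01]), 'qd': array([ 0.15068915, -0.04066831,  0.05559643, -0.03572292,  0.04861871,
        0.04769954]), 'joint_torque': array([-2.77938725e-04, -5.82710409e+01,  2.93062234e+01,  6.99726954e+00,
        6.94929447e-03, -1.57199293e-04]), 'tcp_pos': array([0.19921208, 0.64443389, 0.22560507]), 'eef_rot': array([ 1.79905127e+02, -7.80210084e-03, -1.71831217e+01]), 'contact_force': array([-0.46264186, -0.23108015, -0.28420078]), 'moment': array([-0.00012104,  0.01612517, -0.02381256]), 'gripper_force': 0.0, 'gripper_width': 0.08767073277460648}
scene 438.164404493074 280.4665418215284 204.57724075962957 [[ 0.02277701  0.99961541  0.015819  ]
 [ 0.76386849 -0.0071929  -0.64533185]
 [-0.64496988  0.02678237 -0.76373854]] [ 0.01603675 -0.36662185  1.59077665]
top 446.003197539683 273.3788193796085 211.9492502173343 [[ 1.59404485e-03 -9.99972841e-01 -7.19557709e-03]
 [-9.89603292e-01 -5.42597935e-04 -1.43822910e-01]
 [ 1.43815100e-01  7.35002695e-03 -9.89577281e-01]] [-0.01295589  0.54457126  0.97882091]
325.19226210127806 [[-3.67275687e-04 -9.56776950e-01 -2.90822512e-01  7.76917929e-02]
 [ 9.99999232e-01 -6.95609985e-04  1.02560215e-03  9.60882405e-05]
 [-1.18357154e-03 -2.90821912e-01  9.56776471e-01 -1.58365368e-01]
 [ 0.00000000e+00  0.00000000e+00  0.00000000e+00  1.00000000e+00]]
```

View pics/top0.png

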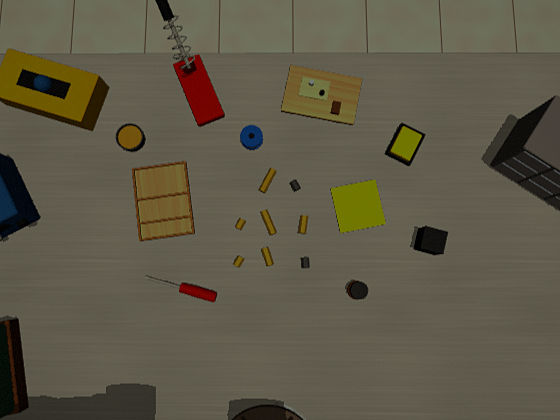

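View pics/scene0.png

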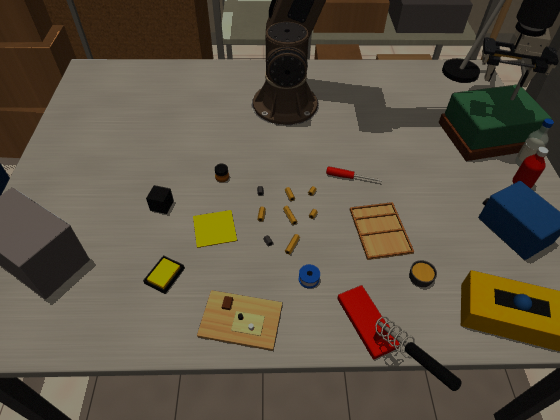

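```bash
cat > h.py <<'E'
import numpy as np, cv2, pickle
from scipy.spatial.transform import Rotation as Ro
def rot(st): return Ro.from_euler('xyz',st["eef_rot"],degrees=True)
def cap(r,name):
    st=r.get_state(); c=r.capture(name); c["name"]=name
    if name=="wrist": c["Rt"]=rot(st).as_matrix(); c["p"]=np.array(st["tcp_pos"])
    return c
def cast(c,px,z):
    px=np.atleast_2d(np.asarray(px,float)); u=(px[:,0]-c["cx"])/c["fx"]; v=(px[:,1]-c["cy"])/c["fy"]
    if "T_tool_cam" in c:
        th=np.hypot(u,v)+1e-12; d=np.c_[u/th*np.sin(th),v/th*np.sin(th),np.cos(th)]
        T=np.asarray(c["T_tool_cam"]); M=c["Rt"]@T[:3,:3]; o=c["Rt"]@T[:3,3]+c["p"]; d=d@M.T
    else:
        R=np.asarray(c["R"]); o=-R.T@np.asarray(c["t"]); d=np.c_[u,v,np.ones(len(u))]@R
    return o+d*((z-o[2])/d[:,2])[:,None]
def mask(c,kind):
    h,s,v=cv2.split(cv2.cvtColor(c["image"],cv2.COLOR_BGR2HSV)); h=h.astype(int)
    m={"brass":(h>12)&(h<28)&(s>140)&(v>60),"yellow":(h>=27)&(h<35)&(s>180)&(v>80),
       "dark":(v<60)&(s<110),"black":(v<35),"tray":(h>5)&(h<25)&(s>70)&(v>70)}[kind]
    return m.astype(np.uint8)
def blobs(c,kind,z,lo=20,hi=1e9):
    out=[]
    for k in cv2.findContours(mask(c,kind),cv2.RETR_EXTERNAL,cv2.CHAIN_APPROX_NONE)[0]:
        a=cv2.contourArea(k)
        if not lo<a<hi: continue
        m=cv2.moments(k); q=(m["m10"]/m["m00"],m["m01"]/m["m00"])
        P=cast(c,k[:,0],z)[:,:2]; (x,y),(w,l),_=R_=cv2.minAreaRect((P*1000).astype(np.float32))
        B=cv2.boxPoints(R_); e=[B[1]-B[0],B[2]-B[1]]; e=max(e,key=np.linalg.norm)
        out.append((np.round(q).astype(int).tolist(),np.round(cast(c,[q],z)[0,:2],4).tolist(),sorted([round(w),round(l)]),round(float(np.degrees(np.arctan2(e[1],e[0]))%180),1),int(a)))
    return out
E
python3 - <<'E'
from h import *
d=pickle.load(open("c0.pkl","rb"))
for n in ("top","scene"):
    c=d[n]
    for k,z,lo,hi in (("brass",.009,20,400),("dark",.009,20,3000),("yellow",.004,500,9000),("tray",.01,500,9000)):
        print(n,k); [print("  ",b) for b in blobs(c,k,z,lo,hi)]
E
```

```text
top brass
   ([238, 261], [0.4336, 0.0686], [16, 23], 144.9, 54)
   ([267, 256], [0.4458, 0.0022], [17, 42], 16.9, 106)
   ([240, 224], [0.521, 0.0655], [17, 23], 153.5, 53)
   ([303, 224], [0.5205, -0.0816], [17, 42], 172.4, 107)
   ([268, 222], [0.5256, 0.0001], [17, 59], 24.8, 150)
   ([268, 180], [0.6262, 0.0015], [17, 60], 152.7, 140)
   ([129, 137], [0.7329, 0.3359], [56, 56], 27.8, 397)
top dark
   ([248, 405], [0.1165, 0.0433], [38, 128], 100.5, 457)
   ([6, 318], [0.3035, 0.5967], [12, 42], 87.1, 34)
   ([359, 290], [0.3684, -0.2081], [39, 39], 88.4, 223)
   ([305, 262], [0.4316, -0.0846], [18, 24], 6.6, 68)
   ([4, 238], [0.4868, 0.6185], [14, 19], 90.1, 21)
   ([429, 240], [0.4833, -0.374], [61, 78], 75.2, 765)
   ([295, 185], [0.613, -0.0627], [19, 25], 26.9, 67)
   ([25, 220], [0.5298, 0.5718], [55, 183], 13.1, 65)
   ([138, 143], [0.7161, 0.3141], [46, 67], 164.0, 85)
   ([402, 149], [0.7004, -0.3207], [67, 90], 152.1, 108)
   ([58, 89], [0.855, 0.5179], [39, 45], 68.6, 158)
   ([27, 79], [0.88, 0.5973], [39, 40], 172.5, 136)
   ([165, 10], [1.0625, 0.2613], [28, 69], 2
[... 1571 characters left out ...]
 [-0.2212, 0.017], [197, 473], 177.4, 1433)
   ([488, 14], [-0.6645, 0.9625], [43, 432], 147.8, 203)
   ([429, 15], [-0.6475, 0.6851], [305, 422], 90.4, 2447)
   ([292, 23], [-0.5728, 0.0484], [169, 429], 169.7, 1005)
   ([271, 7], [-0.7211, -0.0423], [37, 208], 170.7, 36)
   ([218, 28], [-0.5285, -0.2779], [34, 510], 6.5, 336)
   ([79, 28], [-0.5193, -0.8752], [28, 554], 23.9, 309)
scene yellow
   ([214, 228], [0.5663, -0.2135], [109, 109], 101.2, 1156)
scene tray
   ([240, 319], [0.8423, -0.1304], [122, 181], 78.7, 3497)
   ([515, 302], [0.8074, 0.5413], [131, 221], 72.8, 3948)
   ([381, 230], [0.5816, 0.2489], [135, 181], 8.3, 2304)
   ([338, 52], [-0.3349, 0.2305], [115, 184], 90.3, 640)
```

View pics/wrist0.png

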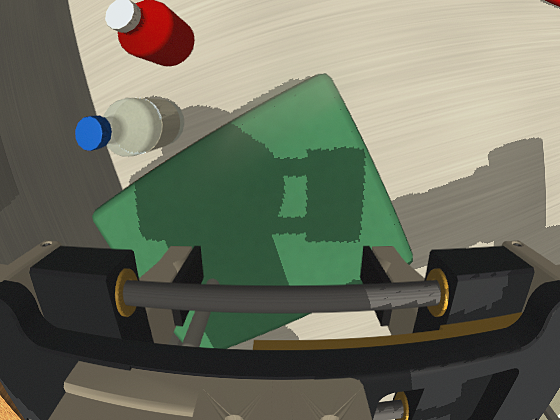

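play_rows --rows '[{"slide":[0.222,0.152,0],"delta_rot":[0,0,0],"fingers":1},{"slide":[0.222,0.152,0],"delta_rot":[0,0,0],"fingers":1},{"slide":[0.222,0.152,0],"delta_rot":[0,0,0],"fingers":1},{"slide":[0.222,0.152,0],"delta_rot":[0,0,0],"fingers":1},{"slide":[0.222,0.152,0],"delta_rot":[0,0,0],"fingers":1},{"slide":[0.222,0.152,0],"delta_rot":[0,0,0],"fingers":1},{"slide":[0.222,0.152,0],"delta_rot":[0,0,0],"fingers":1}]' --squeeze 20

```text
time_s: 1.02
tcp_pos: [0.3755, 0.4223, 0.2264]
eef_rot: [180.0, 0.0, -17.2]
contact_force: [0.2, 0.2, 0.6]
gripper_width: 0.0875
gripper_force: 0.0
```

play_rows --rows '[{"slide":[0.222,0.152,0],"delta_rot":[0,0,0],"fingers":1},{"slide":[0.222,0.152,0],"delta_rot":[0,0,0],"fingers":1},{"slide":[0.222,0.152,0],"delta_rot":[0,0,0],"fingers":1},{"slide":[0.222,0.152,0],"delta_rot":[0,0,0],"fingers":1},{"slide":[0.222,0.152,0],"delta_rot":[0,0,0],"fingers":1},{"slide":[0.222,0.152,0],"delta_rot":[0,0,0],"fingers":1},{"slide":[0.222,0.152,0],"delta_rot":[0,0,0],"fingers":1}]'

```text
time_s: 1.9
tcp_pos: [0.5511, 0.201, 0.2264]
eef_rot: [180.0, 0.0, -17.2]
contact_force: [0.2, 1.0, 0.7]
gripper_width: 0.0878
gripper_force: 0.0
```

play_rows --rows '[{"slide":[0.02,0.308,0],"delta_rot":[0,0,0],"fingers":1},{"slide":[0.02,0.308,0],"delta_rot":[0,0,0],"fingers":1},{"slide":[0.02,0.308,0],"delta_rot":[0,0,0],"fingers":1},{"slide":[0.02,0.308,0],"delta_rot":[0,0,0],"fingers":1},{"slide":[0.02,0.308,0],"delta_rot":[0,0,0],"fingers":1},{"slide":[0.02,0.308,0],"delta_rot":[0,0,0],"fingers":1}]'

```text
time_s: 2.65
tcp_pos: [0.4852, -0.0693, 0.2266]
eef_rot: [-180.0, -0.0, -17.2]
contact_force: [0.5, 0.2, 1.5]
gripper_width: 0.0877
gripper_force: 0.0
```

play_rows --rows '[{"slide":[0.02,0.308,0],"delta_rot":[0,0,0],"fingers":1},{"slide":[0.02,0.308,0],"delta_rot":[0,0,0],"fingers":1},{"slide":[0.02,0.308,0],"delta_rot":[0,0,0],"fingers":1},{"slide":[0.02,0.308,0],"delta_rot":[0,0,0],"fingers":1},{"slide":[0.02,0.308,0],"delta_rot":[0,0,0],"fingers":1},{"slide":[0.02,0.308,0],"delta_rot":[0,0,0],"fingers":1},{"slide":[0,0,0],"delta_rot":[0,0,0],"fingers":1},{"slide":[0,0,0],"delta_rot":[0,0,0],"fingers":1}]'

```text
time_s: 3.65
tcp_pos: [0.4208, -0.338, 0.2262]
eef_rot: [-180.0, 0.0, -17.2]
contact_force: [0.2, -1.4, 0.0]
gripper_width: 0.0876
gripper_force: 0.0
```

```bash
python3 - <<'E'
from plant import r
from h import *
st=r.get_state();print(st["time_s"],st["tcp_pos"],st["eef_rot"],st["joints"],st["contact_force"])
c=cap(r,"wrist");cv2.imwrite("pics/w1.png",c["image"]);pickle.dump(c,open("c1.pkl","wb"))
for k,z in (("black",.054),("yellow",.004)): [print(k,b) for b in blobs(c,k,z,400)]
E
```

```text
3.65 [ 0.42079199 -0.33801905  0.22619624] [-1.79986211e+02  4.13293581e-02 -1.72372016e+01] [-1.79694375e+01  7.85136214e+00 -1.64080868e+01 -1.45394845e-02
 -6.57820539e+01  9.07382000e+01] [ 2.09198465e-01 -1.36605403e+00  6.27166380e-04]
black ([259, 331], [0.2504, -0.2563], [467, 1196], 77.1, 40741)
yellow ([149, 86], [0.5798, -0.2203], [95, 109], 101.3, 4477)
```

View pics/w1.png

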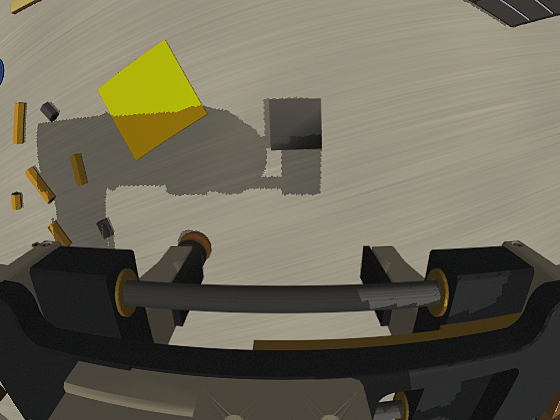

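```bash
python3 - <<'E'
from h import *
c=pickle.load(open("c1.pkl","rb")); im=c["image"][80:210,240:350]
im=cv2.resize(np.clip(im.astype(float)*1.6,0,255).astype(np.uint8),None,fx=5,fy=4.6,interpolation=cv2.INTER_NEAREST); cv2.imwrite("pics/crop1.png",im)
for q in [(269,98),(321,98),(322,150),(270,150)]: print(q,cast(c,q,.054),cast(c,q,0))
E
```

```text
(269, 98) [[ 0.51220341 -0.35389007  0.054     ]] [[ 0.51500386 -0.35269509  0.        ]]
(321, 98) [[ 0.49722077 -0.40378148  0.054     ]] [[ 0.49757325 -0.41073808  0.        ]]
(322, 150) [[ 0.4458005  -0.38972277  0.054     ]] [[ 0.43775162 -0.39438236  0.        ]]
(270, 150) [[ 0.46130048 -0.33888395  0.054     ]] [[ 0.45578408 -0.33523717  0.        ]]
```

View pics/crop1.png

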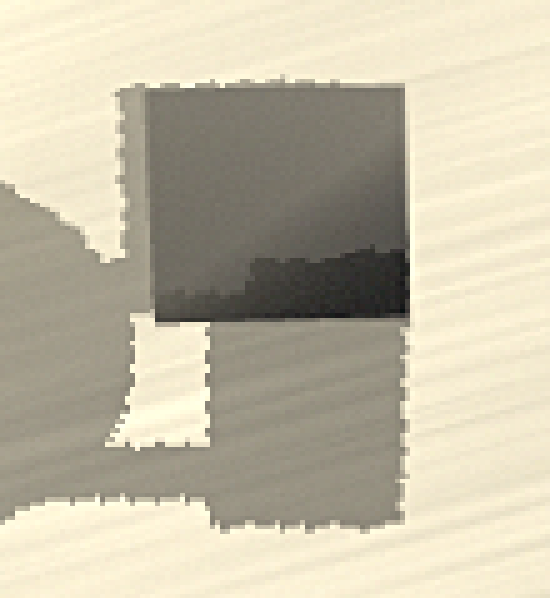

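play_rows --rows '[{"slide":[0,0,0],"delta_rot":[0,1,0],"fingers":1},{"slide":[0,0,0],"delta_rot":[0,1,0],"fingers":1},{"slide":[0,0,0],"delta_rot":[0,1,0],"fingers":1},{"slide":[0,0,0],"delta_rot":[0,1,0],"fingers":1},{"slide":[0,0,0],"delta_rot":[0,1,0],"fingers":1},{"slide":[0,0,0],"delta_rot":[0,1,0],"fingers":1}]'

```text
time_s: 4.45
tcp_pos: [0.4217, -0.3368, 0.2271]
eef_rot: [-180.0, -27.7, -17.1]
contact_force: [0.1, -0.3, 0.5]
gripper_width: 0.0877
gripper_force: 0.0
```

play_rows --rows '[{"slide":[0,0,0],"delta_rot":[0,1,0],"fingers":1},{"slide":[0,0,0],"delta_rot":[0,1,0],"fingers":1},{"slide":[0,0,0],"delta_rot":[0,1,0],"fingers":1},{"slide":[0,0,0],"delta_rot":[0,1,0],"fingers":1},{"slide":[0,0,0],"delta_rot":[0,1,0],"fingers":1},{"slide":[0,0,0],"delta_rot":[0,1,0],"fingers":1},{"slide":[0,0,0],"delta_rot":[0,0,0],"fingers":1}]'

```text
time_s: 5.32
tcp_pos: [0.404, -0.3434, 0.2155]
eef_rot: [-179.7, -48.9, -18.3]
contact_force: [-0.5, -0.7, 0.1]
gripper_width: 0.0876
gripper_force: 0.0
```

play_rows --rows '[{"slide":[-0.205,0.025,0.142],"delta_rot":[0,0,0],"fingers":1},{"slide":[-0.205,0.025,0.142],"delta_rot":[0,0,0],"fingers":1},{"slide":[-0.205,0.025,0.142],"delta_rot":[0,0,0],"fingers":1},{"slide":[-0.205,0.025,0.142],"delta_rot":[0,0,0],"fingers":1},{"slide":[0,0,0],"delta_rot":[0,0,0],"fingers":1},{"slide":[0,0,0],"delta_rot":[0,0,0],"fingers":1}]'

```text
time_s: 6.08
tcp_pos: [0.3879, -0.3416, 0.1099]
eef_rot: [-179.9, -45.4, -18.6]
contact_force: [0.5, 0.4, 0.4]
gripper_width: 0.088
gripper_force: 0.0
```

```bash
cat >> h.py <<'E'
def go(st,P,n=None):
    "slide per row to bring TCP to P in the present orientation"
    d=np.asarray(P)-st["tcp_pos"]; n=n or max(1,int(np.ceil(np.linalg.norm(d)/.045)))
    print("n",n,"slide",np.round(rot(st).inv().apply(d)/.15/n,3).tolist())
E
python3 - <<'E'
from plant import r
from h import *
st=r.get_state();print(st["time_s"],st["tcp_pos"],st["eef_rot"],st["joints"])
tz=rot(st).as_matrix()[:,2]; print(tz); go(st,np.array([.479,-.3715,.030])+.019*tz)
c=cap(r,"top"); q=[(410,225),(450,258)]; print(blobs(c,"dark",.03,300,2000))
E
```

```text
6.075 [ 0.38789411 -0.34156547  0.10991542] [-179.9070808   -45.44904406  -18.6465987 ] [-46.26206262   2.13107833 -36.43867262 -64.91753027 -21.48807088
 173.46081078]
[ 0.67573773 -0.22631127 -0.70154239]
n 4 slide [0.017, -0.001, 0.239]
[([432, 241], [0.4803, -0.3735], [59, 69], 75.7, 605)]
```

play_rows --rows '[{"slide":[0,0,0],"delta_rot":[0,-1,0],"fingers":1},{"slide":[0,0,0],"delta_rot":[0,-0.2,-0.3],"fingers":1},{"slide":[0,0,0],"delta_rot":[0,0,0],"fingers":1},{"slide":[0,0,0],"delta_rot":[0,0,0],"fingers":1}]'

```text
time_s: 6.62
tcp_pos: [0.3811, -0.3394, 0.1046]
eef_rot: [179.3, -41.1, -17.3]
contact_force: [-0.5, 0.6, -0.7]
gripper_width: 0.0875
gripper_force: 0.0
```

```bash
python3 - <<'E'
from plant import r
from h import *
st=r.get_state();print(st["time_s"],st["tcp_pos"],st["eef_rot"],st["joints"])
tz=rot(st).as_matrix()[:,2]; print(tz); go(st,np.array([.479,-.3715,.030])+.019*tz)
E
```

```text
6.625 [ 0.38111291 -0.33943518  0.10455958] [179.30942106 -41.14375575 -17.26995179] [-36.59323664   1.16610998 -38.95061283 -49.9812157  -15.62930004
 153.668715  ]
[ 0.62466417 -0.20682351 -0.75300645]
n 4 slide [0.048, 0.0, 0.238]
```

play_rows --rows '[{"slide":[0.048,0,0.238],"delta_rot":[0,0,0],"fingers":1},{"slide":[0.048,0,0.238],"delta_rot":[0,0,0],"fingers":1},{"slide":[0,0,0],"delta_rot":[0,0,0],"fingers":1}]'

```text
time_s: 7.0
tcp_pos: [0.4361, -0.3588, 0.0577]
eef_rot: [179.4, -41.0, -17.5]
contact_force: [0.1, -0.7, -0.6]
gripper_width: 0.0875
gripper_force: 0.0
```

```bash
python3 - <<'E'
from plant import r
from h import *
st=r.get_state();print(st["time_s"],st["tcp_pos"],st["eef_rot"],st["joints"])
tz=rot(st).as_matrix()[:,2]; print(tz); go(st,np.array([.479,-.3715,.030])+.019*tz)
E
```

```text
7.0 [ 0.43606166 -0.3587826   0.05773951] [179.44035428 -40.95503273 -17.51137872] [-40.00877419  11.45656018 -32.48088639 -63.40613428 -15.6867559
 169.85216632]
[ 0.62212155 -0.20653217 -0.75518821]
n 2 slide [0.052, -0.004, 0.231]
```

play_rows --rows '[{"slide":[0,0,0],"delta_rot":[0,-1,0],"fingers":1},{"slide":[0,0,0],"delta_rot":[0,-0.6,-0.1],"fingers":1},{"slide":[0,0,0],"delta_rot":[0,0,0],"fingers":1}]'

```text
time_s: 7.38
tcp_pos: [0.428, -0.3552, 0.0551]
eef_rot: [179.2, -35.2, -16.8]
contact_force: [-0.6, 1.1, -0.2]
gripper_width: 0.0877
gripper_force: 0.0
```

```bash
python3 - <<'E'
from plant import r
from h import *
st=r.get_state();print(st["time_s"],st["tcp_pos"],st["eef_rot"],st["joints"])
tz=rot(st).as_matrix()[:,2]; print(tz); go(st,np.array([.479,-.3715,.030])+.019*tz)
E
```

```text
7.375 [ 0.42800034 -0.35516043  0.05506637] [179.2295701  -35.21092487 -16.84522913] [-28.23925192  10.6475886  -37.44282901 -39.28527523  -9.15257334
 138.26255061]
[ 0.54790091 -0.17994205 -0.81696111]
n 2 slide [0.098, 0.001, 0.235]
```

play_rows --rows '[{"slide":[0.098,0,0.235],"delta_rot":[0,0,0],"fingers":1},{"slide":[0.098,0,0.235],"delta_rot":[0,0,0],"fingers":1},{"slide":[0,0,0],"delta_rot":[0,0,0],"fingers":1}]'

```text
time_s: 7.75
tcp_pos: [0.49, -0.3766, 0.0126]
eef_rot: [179.3, -35.2, -17.1]
contact_force: [-0.4, 0.4, 0.2]
gripper_width: 0.0877
gripper_force: 0.0
```

```bash
python3 - <<'E'
from plant import r
from h import *
st=r.get_state();print(st["time_s"],st["tcp_pos"],st["eef_rot"],st["joints"],st["contact_force"])
tz=rot(st).as_matrix()[:,2]; print(tz); go(st,np.array([.479,-.3715,.030])+.019*tz)
E
```

```text
7.75 [ 0.48998367 -0.37659184  0.01259982] [179.31394085 -35.1814927  -17.10078868] [-29.26099392  19.71385251 -29.7165548  -47.12753944  -8.60504265
 146.77861182] [-0.43696034  0.43197639  0.24796927]
[ 0.54713495 -0.1808565  -0.81727246]
n 1 slide [0.001, -0.009, -0.014]
```

play_rows --rows '[{"slide":[0,0,0],"delta_rot":[0,0,0],"fingers":-0.2},{"slide":[0,0,0],"delta_rot":[0,0,0],"fingers":-0.2},{"slide":[0,0,0],"delta_rot":[0,0,0],"fingers":-0.2},{"slide":[0,0,0],"delta_rot":[0,0,0],"fingers":-0.2},{"slide":[0,0,0],"delta_rot":[0,0,0],"fingers":-0.2}]' --squeeze 30

```text
time_s: 8.38
tcp_pos: [0.4894, -0.3758, 0.0146]
eef_rot: [179.3, -35.2, -17.1]
contact_force: [-3.3, 1.1, 6.6]
gripper_width: 0.0521
gripper_force: 29.7
```

play_rows --rows '[{"slide":[0.1,0,-0.14],"delta_rot":[0,0,0],"fingers":-0.2},{"slide":[0.128,0,-0.182],"delta_rot":[0,0,0],"fingers":-0.2},{"slide":[0.128,0,-0.182],"delta_rot":[0,0,0],"fingers":-0.2},{"slide":[0,0,0],"delta_rot":[0,-1,0],"fingers":-0.2},{"slide":[0,0,0],"delta_rot":[0,-1,0],"fingers":-0.2},{"slide":[0,0,0],"delta_rot":[0,-1,0],"fingers":-0.2},{"slide":[0,0,0],"delta_rot":[0,0,0],"fingers":-0.2}]'

```text
time_s: 9.25
tcp_pos: [0.491, -0.3753, 0.107]
eef_rot: [179.4, -21.5, -17.2]
contact_force: [-0.9, -0.2, -0.7]
gripper_width: 0.0521
gripper_force: 3.0
```

play_rows --rows '[{"slide":[0,0,0],"delta_rot":[0,-1,0],"fingers":-0.2},{"slide":[0,0,0],"delta_rot":[0,-1,0],"fingers":-0.2},{"slide":[0,0,0],"delta_rot":[0,-1,0],"fingers":-0.2},{"slide":[0,0,0],"delta_rot":[0,-1,0],"fingers":-0.2},{"slide":[0,0,0],"delta_rot":[0,-0.7,0],"fingers":-0.2},{"slide":[0,0,0],"delta_rot":[0,0,0],"fingers":-0.2}]'

```text
time_s: 10.0
tcp_pos: [0.4898, -0.3749, 0.1052]
eef_rot: [179.5, 0.1, -17.5]
contact_force: [-0.2, 0.4, -1.4]
gripper_width: 0.052
gripper_force: 30.0
```

```bash
python3 - <<'E'
from plant import r
from h import *
st=r.get_state();print(st["time_s"],st["tcp_pos"],st["eef_rot"],st["joints"],st["contact_force"],st["gripper_width"])
go(st,[.55,-.34,.15])
E
```

```text
10.0 [ 0.48983708 -0.3748838   0.10524482] [ 1.79464245e+02  8.11423602e-02 -1.74819538e+01] [-18.9657211   20.8658103  -16.20746006   0.67328561 -52.99587318
  91.07858715] [-0.17829317  0.42327882 -1.42719896] 0.052017964795141786
n 2 slide [0.156, -0.17, -0.151]
```

play_rows --rows '[{"slide":[0.104,-0.113,-0.1],"delta_rot":[0,0,0],"fingers":-0.2},{"slide":[0.104,-0.113,-0.1],"delta_rot":[0,0,0],"fingers":-0.2},{"slide":[0.104,-0.113,-0.1],"delta_rot":[0,0,0],"fingers":-0.2},{"slide":[0,0,0],"delta_rot":[0,0,1],"fingers":-0.2},{"slide":[0,0,0],"delta_rot":[0,0,1],"fingers":-0.2},{"slide":[0,0,0],"delta_rot":[0,0,1],"fingers":-0.2},{"slide":[0,0,0],"delta_rot":[0,0,0],"fingers":-0.2}]'

```text
time_s: 10.88
tcp_pos: [0.5491, -0.34, 0.1506]
eef_rot: [179.5, -0.1, -31.2]
contact_force: [-0.9, 0.4, -0.5]
gripper_width: 0.0519
gripper_force: 30.0
```

play_rows --rows '[{"slide":[0,0,0],"delta_rot":[0,-1,0],"fingers":-0.2},{"slide":[0,0,0],"delta_rot":[0,-1,0],"fingers":-0.2},{"slide":[0,0,0],"delta_rot":[0,-1,0],"fingers":-0.2},{"slide":[0,0,0],"delta_rot":[0,-1,0],"fingers":-0.2},{"slide":[0,0,0],"delta_rot":[0,-1,0],"fingers":-0.2},{"slide":[0,0,0],"delta_rot":[0,-1,0],"fingers":-0.2}]'

```text
time_s: 11.62
tcp_pos: [0.5498, -0.3402, 0.1506]
eef_rot: [179.5, 27.5, -31.4]
contact_force: [0.5, 0.7, -1.0]
gripper_width: 0.0523
gripper_force: 30.0
```

play_rows --rows '[{"slide":[0,0,0],"delta_rot":[0,-1,0],"fingers":-0.2},{"slide":[0,0,0],"delta_rot":[0,-1,0],"fingers":-0.2},{"slide":[0,0,0],"delta_rot":[0,-1,0],"fingers":-0.2},{"slide":[0,0,0],"delta_rot":[0,-1,0],"fingers":-0.2},{"slide":[0,0,0],"delta_rot":[0,0,0],"fingers":-0.2},{"slide":[0,0,0],"delta_rot":[0,0,0],"fingers":-0.2}]'

```text
time_s: 12.38
tcp_pos: [0.5499, -0.3404, 0.1507]
eef_rot: [179.2, 45.7, -31.8]
contact_force: [-0.8, 0.2, 0.0]
gripper_width: 0.0515
gripper_force: 30.0
```

```bash
python3 - <<'E'
from plant import r
from h import *
st=r.get_state();print(st["time_s"],st["tcp_pos"],st["eef_rot"],st["joints"],st["contact_force"],st["gripper_width"],rot(st).as_matrix()[:,2])
c=cap(r,"scene");a=c["image"][110:260,100:300];b=cap(r,"wrist")["image"]
b=b[:,140:440]
a=cv2.resize(a,(496,372));b=cv2.resize(b,(300,420));o=np.zeros((420,796,3),np.uint8);o[:372,:496]=a;o[:,496:]=b
cv2.imwrite("pics/p2.png",np.clip(o*1.8,0,255).astype(np.uint8))
E
```

```text
12.375 [ 0.54988273 -0.34037965  0.15073739] [179.22865902  45.65550776 -31.76197317] [ -19.51861462   50.43489054   33.0556785    -8.97770373 -117.44415357
   77.22772571] [-0.83737539  0.24177155  0.01955132] 0.05148171470719105 [-0.61508209  0.36496895 -0.6989075 ]
```

View pics/p2.png

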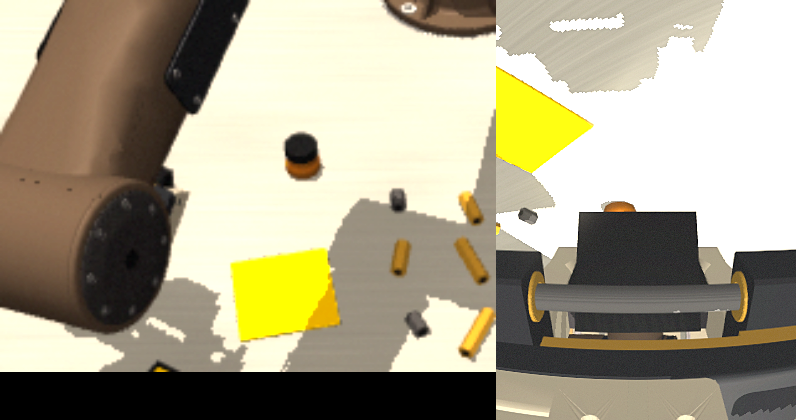

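play_rows --rows '[{"slide":[0.143,0,0.14],"delta_rot":[0,0,0],"fingers":-0.2},{"slide":[0.143,0,0.14],"delta_rot":[0,0,0],"fingers":-0.2},{"slide":[0.143,0,0.14],"delta_rot":[0,0,0],"fingers":-0.2},{"slide":[0.143,0,0.14],"delta_rot":[0,0,0],"fingers":-0.2},{"slide":[0,0,0],"delta_rot":[0,0,0],"fingers":-0.2}]'

```text
time_s: 13.1
tcp_pos: [0.5478, -0.3404, 0.0297]
eef_rot: [179.2, 45.9, -31.8]
contact_force: [0.2, 0.1, -1.1]
gripper_width: 0.0519
gripper_force: 30.0
```

play_rows --rows '[{"slide":[0.015,0,0.015],"delta_rot":[0,0,0],"fingers":-0.2},{"slide":[0.015,0,0.015],"delta_rot":[0,0,0],"fingers":-0.2},{"slide":[0.015,0,0.015],"delta_rot":[0,0,0],"fingers":-0.2},{"slide":[0,0,0],"delta_rot":[0,0,0],"fingers":-0.2}]'

```text
time_s: 13.6
tcp_pos: [0.5487, -0.3411, 0.0214]
eef_rot: [179.2, 45.8, -31.8]
contact_force: [0.1, -0.5, -0.8]
gripper_width: 0.0519
gripper_force: 30.0
```

play_rows --rows '[{"slide":[0.015,0,0.015],"delta_rot":[0,0,0],"fingers":-0.2},{"slide":[0,0,0],"delta_rot":[0,0,0],"fingers":-0.2}]'

```text
time_s: 13.85
tcp_pos: [0.5488, -0.3413, 0.0186]
eef_rot: [179.2, 45.8, -31.8]
contact_force: [1.0, -0.1, 2.3]
gripper_width: 0.052
gripper_force: 30.0
```

play_rows --rows '[{"slide":[0.01,0,0.01],"delta_rot":[0,0,0],"fingers":-0.2},{"slide":[0,0,0],"delta_rot":[0,0,0],"fingers":-0.2}]'

```text
time_s: 14.1
tcp_pos: [0.5489, -0.3414, 0.0184]
eef_rot: [179.1, 45.8, -31.8]
contact_force: [2.1, 0.9, 10.8]
gripper_width: 0.0517
gripper_force: 30.0
```

play_rows --rows '[{"slide":[0.01,0,0.01],"delta_rot":[0,0,0],"fingers":-0.2},{"slide":[0,0,0],"delta_rot":[0,0,0],"fingers":-0.2}]'

```text
time_s: 14.35
tcp_pos: [0.5491, -0.3415, 0.0179]
eef_rot: [179.1, 45.7, -31.7]
contact_force: [4.6, 0.7, 18.0]
gripper_width: 0.0519
gripper_force: 30.0
```

play_rows --rows '[{"slide":[-0.01,0,-0.01],"delta_rot":[0,0,0],"fingers":-0.2},{"slide":[0,0,0],"delta_rot":[0,0,0],"fingers":1},{"slide":[0,0,0],"delta_rot":[0,0,0],"fingers":1},{"slide":[0,0,0],"delta_rot":[0,0,0],"fingers":1},{"slide":[0,0,0],"delta_rot":[0,0,0],"fingers":1},{"slide":[0,0,-0.2],"delta_rot":[0,0,0],"fingers":1},{"slide":[0,0,-0.3],"delta_rot":[0,0,0],"fingers":1},{"slide":[0,0,-0.3],"delta_rot":[0,0,0],"fingers":1}]'

```text
time_s: 15.35
tcp_pos: [0.6231, -0.3854, 0.101]
eef_rot: [179.2, 45.8, -31.8]
contact_force: [1.8, -0.4, -0.6]
gripper_width: 0.0878
gripper_force: 0.0
```

play_rows --rows '[{"slide":[-0.3,0,0],"delta_rot":[0,1,0],"fingers":1},{"slide":[-0.3,0,0],"delta_rot":[0,1,0],"fingers":1},{"slide":[-0.3,0,0],"delta_rot":[0,1,0],"fingers":1},{"slide":[0,0,0],"delta_rot":[0,1,0],"fingers":1},{"slide":[0,0,0],"delta_rot":[0,1,0],"fingers":1},{"slide":[0,0,0],"delta_rot":[0,1,0],"fingers":1}]'

```text
time_s: 16.1
tcp_pos: [0.5364, -0.3317, 0.189]
eef_rot: [179.4, 18.1, -31.4]
contact_force: [0.7, -0.4, 0.5]
gripper_width: 0.0877
gripper_force: 0.0
```

play_rows --rows '[{"slide":[-0.3,0,0],"delta_rot":[0,1,0],"fingers":1},{"slide":[-0.3,0,0],"delta_rot":[0,1,0],"fingers":1},{"slide":[-0.3,0,0],"delta_rot":[0,1,0],"fingers":1},{"slide":[0,0,0],"delta_rot":[0,1,0],"fingers":1},{"slide":[0,0,0],"delta_rot":[0,0,0],"fingers":1}]'

```text
time_s: 16.73
tcp_pos: [0.4235, -0.263, 0.2218]
eef_rot: [179.5, -0.2, -31.2]
contact_force: [0.3, -1.1, 0.2]
gripper_width: 0.0876
gripper_force: 0.0
```

```bash
python3 - <<'E'
from plant import r
from h import *
st=r.get_state();print(st["time_s"],st["tcp_pos"],st["eef_rot"],st["joints"])
c=cap(r,"wrist");pickle.dump(c,open("c3.pkl","wb"));t=cap(r,"top");pickle.dump(t,open("t3.pkl","wb"))
b=np.hstack([cv2.resize(c["image"],(500,375)),cv2.resize(t["image"][150:300,330:450],(300,375))])
cv2.imwrite("pics/p3.png",np.clip(b*1.6,0,255).astype(np.uint8))
E
```

```text
16.725 [ 0.42354452 -0.26296977  0.22175897] [179.47934845  -0.20450504 -31.17506353] [ -8.74990545   3.82126048 -21.89359108   0.62071553 -64.29604454
  67.30463988]
```

View pics/p3.png

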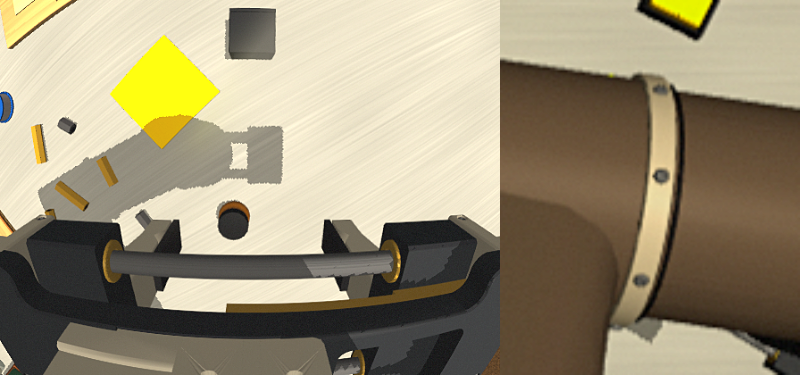

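```bash
python3 - <<'E'
from h import *
c=pickle.load(open("c3.pkl","rb")); im=c["image"][0:80,240:330]
cv2.imwrite("pics/crop3.png",np.clip(cv2.resize(im,None,fx=7,fy=7,interpolation=cv2.INTER_NEAREST).astype(float)*2.5,0,255).astype(np.uint8))
for q in [(257,11),(307,11)]: print(q,cast(c,q,.052))
E
```

```text
(257, 11) [[ 0.59278812 -0.3395929   0.052     ]]
(307, 11) [[ 0.56705588 -0.38248356  0.052     ]]
```

View pics/crop3.png

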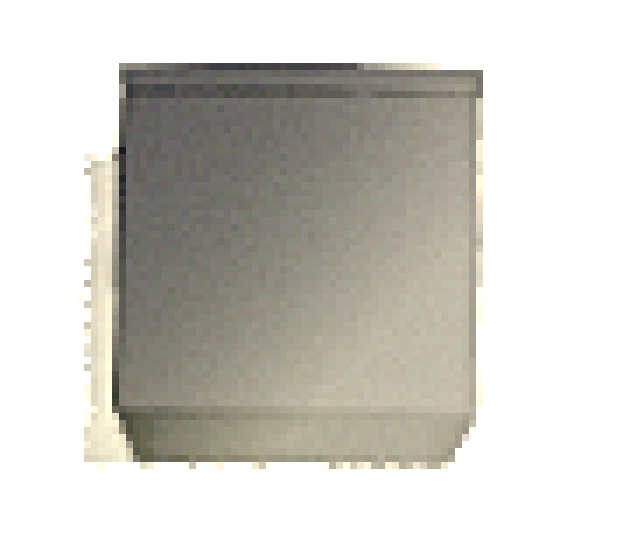

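play_rows --rows '[{"slide":[0.2,0.05,0],"delta_rot":[0,0,0],"fingers":1},{"slide":[0.2,0.05,0],"delta_rot":[0,0,0],"fingers":1},{"slide":[0,0,0],"delta_rot":[0,1,0],"fingers":1},{"slide":[0,0,0],"delta_rot":[0,1,0],"fingers":1},{"slide":[0,0,0],"delta_rot":[0,1,0],"fingers":1},{"slide":[0,0,0],"delta_rot":[0,1,0],"fingers":1},{"slide":[0,0,0],"delta_rot":[0,1,0],"fingers":1}]'

```text
time_s: 17.7
tcp_pos: [0.4693, -0.3079, 0.22]
eef_rot: [179.3, -23.0, -31.0]
contact_force: [-1.0, -1.5, 0.7]
gripper_width: 0.0875
gripper_force: 0.0
```

play_rows --rows '[{"slide":[0,0,0],"delta_rot":[0,1,0],"fingers":1},{"slide":[0,0,0],"delta_rot":[0,1,0],"fingers":1},{"slide":[0,0,0],"delta_rot":[0,1,0],"fingers":1},{"slide":[0,0,0],"delta_rot":[0,1,0],"fingers":1},{"slide":[0,0,0],"delta_rot":[0,1,0],"fingers":1},{"slide":[0,0,0],"delta_rot":[0,0,0],"fingers":1}]'

```text
time_s: 18.45
tcp_pos: [0.4749, -0.3302, 0.2774]
eef_rot: [-179.1, -40.6, -30.9]
contact_force: [-0.7, -0.4, 0.2]
gripper_width: 0.088
gripper_force: 0.0
```

```bash
python3 - <<'E'
from plant import r
from h import *
st=r.get_state();print(st["time_s"],st["tcp_pos"],st["eef_rot"],st["joints"])
tz=rot(st).as_matrix()[:,2]; print(tz); P=np.array([.558,-.3475,.029]); go(st,P-.081*tz)
for n in("top","scene"): print(blobs(cap(r,n),"dark",.026,300,900))
E
```

```text
18.45 [ 0.47490448 -0.33016374  0.27742596] [-179.11093553  -40.57358846  -30.91425244] [-21.81378972 -11.34925663 -58.07476804  59.63430711  -5.82325653
  23.56834047]
[ 0.56592751 -0.32080606 -0.75947977]
n 5 slide [-0.134, -0.032, 0.214]
[([167, 412], [0.1076, 0.2187], [65, 247], 112.5, 425)]
[([422, 274], [0.7337, 0.3247], [63, 81], 151.3, 531), ([164, 274], [0.7264, -0.3244], [72, 90], 151.8, 835), ([164, 222], [0.5596, -0.3491], [80, 85], 58.5, 588), ([158, 104], [0.0371, -0.4458], [149, 206], 7.0, 356), ([464, 66], [-0.2058, 0.7109], [137, 789], 152.3, 755), ([278, 37], [-0.4174, -0.0152], [197, 609], 146.5, 834), ([79, 28], [-0.4861, -0.8603], [27, 545], 24.4, 307)]
```

play_rows --rows '[{"slide":[-0.134,-0.032,0.214],"delta_rot":[0,0,0],"fingers":1},{"slide":[-0.134,-0.032,0.214],"delta_rot":[0,0,0],"fingers":1},{"slide":[-0.134,-0.032,0.214],"delta_rot":[0,0,0],"fingers":1},{"slide":[0,0,0],"delta_rot":[0,0,0],"fingers":1}]'

```text
time_s: 19.05
tcp_pos: [0.4909, -0.3348, 0.2133]
eef_rot: [-177.2, -35.4, -30.6]
contact_force: [-0.0, 0.1, 0.1]
gripper_width: 0.0876
gripper_force: 0.0
```

```bash
python3 - <<'E'
from plant import r
from h import *
st=r.get_state();print(st["time_s"],st["tcp_pos"],st["eef_rot"],st["joints"])
tz=rot(st).as_matrix()[:,2]; print(tz); P=np.array([.558,-.3475,.029]); go(st,P-.081*tz)
E
```

```text
19.05 [ 0.49093268 -0.33480839  0.21330056] [-177.2392656   -35.42932412  -30.58072934] [-25.47412819  -3.83927474 -58.20894778  62.09665998  -0.23109433
  23.74434323]
[ 0.52299483 -0.25311419 -0.8138855 ]
n 3 slide [-0.121, -0.031, 0.238]
```

play_rows --rows '[{"slide":[0,0,0],"delta_rot":[0,-1,0],"fingers":1},{"slide":[0,0,0],"delta_rot":[0,-1,0],"fingers":1},{"slide":[0,0,0],"delta_rot":[0,-1,0],"fingers":1},{"slide":[-0.05,0,0.15],"delta_rot":[0,0,0],"fingers":1},{"slide":[-0.05,0,0.15],"delta_rot":[0,0,0],"fingers":1},{"slide":[0,0,0],"delta_rot":[0,0,0],"fingers":1}]'

```text
time_s: 19.8
tcp_pos: [0.4972, -0.3758, 0.1855]
eef_rot: [179.8, -28.6, -30.8]
contact_force: [-0.6, 0.3, -0.6]
gripper_width: 0.0877
gripper_force: 0.0
```

```bash
python3 - <<'E'
from plant import r
from h import *
st=r.get_state();print(st["time_s"],st["tcp_pos"],st["eef_rot"],st["joints"])
tz=rot(st).as_matrix()[:,2]; print(tz); P=np.array([.558,-.3475,.029]); go(st,P-.081*tz); go(st,P+.019*tz)
E
```

```text
19.8 [ 0.49717883 -0.37579604  0.18548907] [179.79727825 -28.58893569 -30.7925368 ] [-16.35936171   3.0019782  -43.67445318  24.76494396 -17.03207461
  53.4582335 ]
[ 0.40924952 -0.24800822 -0.8780699 ]
n 3 slide [-0.093, -0.124, 0.165]
n 5 slide [-0.056, -0.075, 0.232]
```

play_rows --rows '[{"slide":[-0.093,-0.124,0.165],"delta_rot":[0,0,0],"fingers":1},{"slide":[-0.093,-0.124,0.165],"delta_rot":[0,0,0],"fingers":1},{"slide":[-0.093,-0.124,0.165],"delta_rot":[0,0,0],"fingers":1},{"slide":[0,0,0],"delta_rot":[0,1,0],"fingers":1},{"slide":[0,0,0],"delta_rot":[0,0.5,0],"fingers":1},{"slide":[0,0,0],"delta_rot":[0,0,0],"fingers":1}]'

```text
time_s: 20.55
tcp_pos: [0.5216, -0.3791, 0.2006]
eef_rot: [178.9, -33.4, -30.7]
contact_force: [0.3, 0.0, -0.7]
gripper_width: 0.0874
gripper_force: 0.0
```

```bash
python3 - <<'E'
from plant import r
from h import *
st=r.get_state();print(st["time_s"],st["tcp_pos"],st["eef_rot"],st["joints"])
tz=rot(st).as_matrix()[:,2]; print(tz); P=np.array([.558,-.3475,.029]); go(st,P-.081*tz); go(st,P+.019*tz)
E
```

```text
20.55 [ 0.52155557 -0.37911013  0.20059735] [178.89398435 -33.36270425 -30.66278477] [-31.93556114   2.24935288 -54.28015406  76.99362821  -0.41660659
  14.06973464]
[ 0.46311495 -0.29701071 -0.83505041]
n 3 slide [-0.181, -0.108, 0.155]
n 5 slide [-0.109, -0.065, 0.226]
```

play_rows --rows '[{"slide":[0,0,0],"delta_rot":[0,-1,0],"fingers":1},{"slide":[0,0,0],"delta_rot":[0,-1,0],"fingers":1},{"slide":[0,0,0],"delta_rot":[0,0,0],"fingers":1},{"slide":[0,0,0],"delta_rot":[0,0,0],"fingers":1}]'

```text
time_s: 21.05
tcp_pos: [0.5257, -0.4262, 0.2267]
eef_rot: [175.3, -33.1, -30.7]
contact_force: [-0.6, 0.2, -0.7]
gripper_width: 0.0875
gripper_force: 0.0
```

```bash
python3 - <<'E'
from plant import r
from h import *
st=r.get_state();print(st["time_s"],st["tcp_pos"],st["eef_rot"],st["joints"])
tz=rot(st).as_matrix()[:,2]; print(tz); P=np.array([.558,-.3475,.029]); go(st,P-.081*tz); go(st,P+.019*tz)
E
```

```text
21.05 [ 0.52566726 -0.42616077  0.22670926] [175.26270317 -33.1418513  -30.73196159] [-22.3646143    3.73969985 -44.92242756  46.00342989 -12.93201082
  37.64072729]
[ 0.42612793 -0.3494179  -0.83445918]
n 4 slide [-0.197, -0.162, 0.117]
n 6 slide [-0.132, -0.108, 0.189]
```

play_rows --rows '[{"slide":[0,0,0],"delta_rot":[0,-1,0],"fingers":1},{"slide":[0,0,0],"delta_rot":[0,0,0],"fingers":1},{"slide":[0,0,0],"delta_rot":[0,-1,0],"fingers":1},{"slide":[0,0,0],"delta_rot":[0,0,0],"fingers":1},{"slide":[0,0,0],"delta_rot":[0,0,0],"fingers":1}]'

```text
time_s: 21.68
tcp_pos: [0.5233, -0.4328, 0.2284]
eef_rot: [175.2, -25.1, -31.8]
contact_force: [0.5, -0.4, -0.1]
gripper_width: 0.0876
gripper_force: 0.0
```

```bash
cat >> h.py <<'E'
def turn(st,rpy):
    "rotation vector (tool axes, full-scale units) to reach orientation rpy"
    print("turn",np.round((rot(st).inv()*Ro.from_euler('xyz',rpy,degrees=True)).as_rotvec()/.08,2).tolist())
E
python3 - <<'E'
from plant import r
from h import *
st=r.get_state();print(st["time_s"],st["tcp_pos"],st["eef_rot"],st["joints"])
tz=rot(st).as_matrix()[:,2]; print(tz); P=np.array([.558,-.3475,.029]); go(st,P-.081*tz); go(st,P+.019*tz); turn(st,[180,-28,-31])
E
```

```text
21.675 [ 0.52328969 -0.43279603  0.22838308] [175.17031834 -25.12654113 -31.79236166] [-18.16178616   7.06619154 -30.12518015  20.63323092 -31.00797493
  59.58275727]
[ 0.31527183 -0.29447479 -0.90215756]
n 4 slide [-0.164, -0.175, 0.141]
n 6 slide [-0.11, -0.117, 0.205]
turn [1.13, 0.63, -0.13]
```

Good configuration again. Correct roll, then translate to pre-grasp with the tilt at about 26°.

play_rows --rows '[{"slide":[0,0,0],"delta_rot":[0.6,0.1,0],"fingers":1},{"slide":[0,0,0],"delta_rot":[0.6,0.1,0],"fingers":1},{"slide":[-0.16,-0.175,0.14],"delta_rot":[0,0,0],"fingers":1},{"slide":[-0.16,-0.175,0.14],"delta_rot":[0,0,0],"fingers":1},{"slide":[-0.16,-0.175,0.14],"delta_rot":[0,0,0],"fingers":1},{"slide":[0,0,0],"delta_rot":[0,0,0],"fingers":1}]'

```text
time_s: 22.42
tcp_pos: [0.5299, -0.3416, 0.1371]
eef_rot: [-179.3, -25.6, -31.6]
contact_force: [0.0, -1.8, 0.1]
gripper_width: 0.0877
gripper_force: 0.0
```

```bash
python3 - <<'E'
from plant import r
from h import *
st=r.get_state();print(st["time_s"],st["tcp_pos"],st["eef_rot"],st["joints"])
tz=rot(st).as_matrix()[:,2]; print(tz); P=np.array([.558,-.3475,.029]); go(st,P-.06*tz); go(st,P+.019*tz); turn(st,[180,-30,-31])
E
```

```text
22.425 [ 0.52989031 -0.34161702  0.13712199] [-179.33589763  -25.57989286  -31.56574679] [-13.6549505    8.05508714 -46.38489307  33.00795181 -12.91404069
  41.43040618]
[ 0.37392733 -0.21613034 -0.90192352]
n 2 slide [-0.074, -0.028, 0.164]
n 3 slide [-0.05, -0.019, 0.285]
turn [-0.09, 0.96, -0.11]
```

play_rows --rows '[{"slide":[-0.05,-0.019,0.28],"delta_rot":[0,0,0],"fingers":1},{"slide":[-0.05,-0.019,0.28],"delta_rot":[0,0,0],"fingers":1},{"slide":[-0.05,-0.019,0.2],"delta_rot":[0,0,0],"fingers":1},{"slide":[0,0,0],"delta_rot":[0,0,0],"fingers":1}]'

```text
time_s: 22.92
tcp_pos: [0.5617, -0.3747, 0.0985]
eef_rot: [179.9, -24.9, -31.8]
contact_force: [-0.8, -0.8, -0.1]
gripper_width: 0.0881
gripper_force: 0.0
```

```bash
python3 - <<'E'
from plant import r
from h import *
st=r.get_state();print(st["time_s"],st["tcp_pos"],st["eef_rot"],st["joints"])
tz=rot(st).as_matrix()[:,2]; print(tz); P=np.array([.558,-.3475,.029]);  go(st,P+.019*tz); turn(st,[180,-32,-31])
E
```

```text
22.925 [ 0.56170183 -0.37468061  0.09852043] [179.90204586 -24.90172867 -31.80452211] [-27.56924394  14.32401645 -50.22391719  71.84296775  -1.97825895
  14.3241696 ]
[ 0.35693947 -0.22336253 -0.90702999]
n 2 slide [-0.15, -0.071, 0.249]
turn [0.11, 1.55, -0.15]
```

play_rows --rows '[{"slide":[0,0,-0.2],"delta_rot":[0,0,0],"fingers":1},{"slide":[0,0,-0.2],"delta_rot":[0,0,0],"fingers":1},{"slide":[0,0,0],"delta_rot":[0,-1,0],"fingers":1},{"slide":[0,0,0],"delta_rot":[0,-1,0],"fingers":1},{"slide":[0,0,0],"delta_rot":[0,-1,0],"fingers":1},{"slide":[0,0,0],"delta_rot":[0,-1,0],"fingers":1},{"slide":[0,0,0],"delta_rot":[0,-1,0],"fingers":1},{"slide":[0,0,0],"delta_rot":[0,0,0],"fingers":1}]'

```text
time_s: 23.92
tcp_pos: [0.5563, -0.3951, 0.1457]
eef_rot: [178.0, -5.2, -32.7]
contact_force: [-0.1, -0.5, -0.9]
gripper_width: 0.0876
gripper_force: 0.0
```

```bash
python3 - <<'E'
from plant import r
from h import *
st=r.get_state();print(st["time_s"],st["tcp_pos"],st["eef_rot"],st["joints"])
go(st,[.558,-.3475,.15]); turn(st,[180,0,-31])
E
```

```text
23.925 [ 0.55632825 -0.39510453  0.14571034] [177.95297168  -5.19064414 -32.72362054] [-17.15198384  21.44838245 -10.98565204   4.20322516 -53.18716666
  71.94490578]
n 2 slide [-0.079, -0.136, -0.026]
turn [0.46, -1.13, -0.4]
```

play_rows --rows '[{"slide":[0,0,0],"delta_rot":[0.23,-0.57,-0.2],"fingers":1},{"slide":[0,0,0],"delta_rot":[0.23,-0.57,-0.2],"fingers":1},{"slide":[-0.07,-0.136,0],"delta_rot":[0,0,0],"fingers":1},{"slide":[-0.07,-0.136,0],"delta_rot":[0,0,0],"fingers":1},{"slide":[0,0,0],"delta_rot":[0,0,0],"fingers":1}]'

```text
time_s: 24.55
tcp_pos: [0.5579, -0.3471, 0.1459]
eef_rot: [179.9, 0.1, -30.9]
contact_force: [-0.1, -0.5, -0.2]
gripper_width: 0.0877
gripper_force: 0.0
```

```bash
python3 - <<'E'
from plant import r
from h import *
st=r.get_state();print(st["time_s"],st["tcp_pos"],st["eef_rot"],st["joints"])
go(st,[.557,-.347,.013]); turn(st,[180,0,-31])
c=cap(r,"wrist");cv2.imwrite("pics/w5.png",np.clip(c["image"][100:]*1.8,0,255).astype(np.uint8))
E
```

```text
24.55 [ 0.55793338 -0.34713176  0.14592364] [ 1.79901361e+02  7.83995515e-02 -3.08781791e+01] [-14.87393077  22.22050347  -7.80853186   0.08446241 -60.07354817
  73.95361634]
n 3 slide [-0.002, 0.0, 0.295]
turn [0.02, 0.02, 0.03]
```

View pics/w5.png

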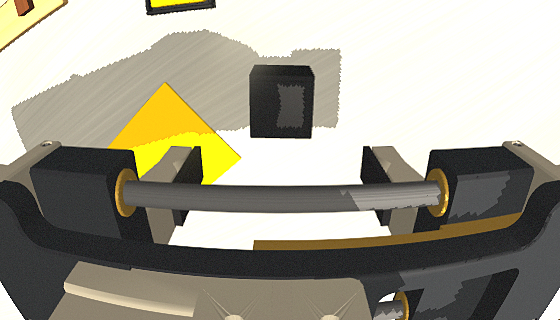

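```bash
python3 - <<'E'
from plant import r
from h import *
c=cap(r,"wrist")
P=cast(c,[(250,177),(313,177),(312,237),(250,237)],.052);print(P,P.mean(0)); print(blobs(cap(r,"scene"),"dark",.026,300,900)[1:4])
E
```

```text
[[ 0.5934521  -0.34108205  0.052     ]
 [ 0.56776933 -0.38391772  0.052     ]
 [ 0.52359582 -0.35817285  0.052     ]
 [ 0.55035317 -0.31360296  0.052     ]] [ 0.5587926  -0.34919389  0.052     ]
[([164, 222], [0.5596, -0.3494], [79, 85], 58.5, 578), ([460, 71], [-0.1711, 0.6859], [137, 167], 151.2, 622), ([104, 27], [-0.5023, -0.7583], [196, 205], 90.5, 897)]
```

play_rows --rows '[{"slide":[0.002,0.004,0.3],"delta_rot":[0,0,0],"fingers":1},{"slide":[0.002,0.004,0.3],"delta_rot":[0,0,0],"fingers":1},{"slide":[0.002,0.004,0.3],"delta_rot":[0,0,0],"fingers":1},{"slide":[0,0,0],"delta_rot":[0,0,0],"fingers":1},{"slide":[0,0,0],"delta_rot":[0,0,0],"fingers":-0.2},{"slide":[0,0,0],"delta_rot":[0,0,0],"fingers":-0.2},{"slide":[0,0,0],"delta_rot":[0,0,0],"fingers":-0.2},{"slide":[0,0,0],"delta_rot":[0,0,0],"fingers":-0.2}]'

```text
time_s: 25.7
tcp_pos: [0.5581, -0.352, 0.0114]
eef_rot: [179.9, 0.0, -31.0]
contact_force: [1.1, 1.4, 1.0]
gripper_width: 0.0531
gripper_force: 0.5
```

play_rows --rows '[{"slide":[0,0,0],"delta_rot":[0,0,0],"fingers":-0.2},{"slide":[0,0,-0.3],"delta_rot":[0,0,0],"fingers":-0.2},{"slide":[0,0,0],"delta_rot":[0,0,1],"fingers":-0.2},{"slide":[0,0,0],"delta_rot":[0,0,1],"fingers":-0.2},{"slide":[0,0,0],"delta_rot":[0,0,1],"fingers":-0.2},{"slide":[0,0,0],"delta_rot":[0,0,1],"fingers":-0.2},{"slide":[0,0,0],"delta_rot":[0,0,1],"fingers":-0.2}]'

```text
time_s: 26.58
tcp_pos: [0.5571, -0.3519, 0.0549]
eef_rot: [179.8, 0.1, -54.1]
contact_force: [0.4, -0.2, -1.0]
gripper_width: 0.0515
gripper_force: 30.0
```

play_rows --rows '[{"slide":[0,0,0],"delta_rot":[0,0,1],"fingers":-0.2},{"slide":[0,0,0],"delta_rot":[0,0,1],"fingers":-0.2},{"slide":[0,0,0],"delta_rot":[0,0,1],"fingers":-0.2},{"slide":[0,0,0],"delta_rot":[0,0,1],"fingers":-0.2},{"slide":[0,0,0],"delta_rot":[0,0,1],"fingers":-0.2},{"slide":[0,0,0],"delta_rot":[0,0,1],"fingers":-0.2},{"slide":[0,0,0],"delta_rot":[0,0,1],"fingers":-0.2},{"slide":[0,0,0],"delta_rot":[0,0,1],"fingers":-0.2}]'

```text
time_s: 27.58
tcp_pos: [0.5571, -0.3518, 0.0549]
eef_rot: [179.8, -0.0, -90.8]
contact_force: [-1.1, -0.1, -1.0]
gripper_width: 0.0518
gripper_force: 30.0
```

play_rows --rows '[{"slide":[0,0,0],"delta_rot":[0,0,1],"fingers":-0.2},{"slide":[0,0,0],"delta_rot":[0,0,1],"fingers":-0.2},{"slide":[0,0,0],"delta_rot":[0,0,1],"fingers":-0.2},{"slide":[0,0,0],"delta_rot":[0,0,1],"fingers":-0.2},{"slide":[0,0,0],"delta_rot":[0,0,1],"fingers":-0.2},{"slide":[0,0,0],"delta_rot":[0,0,1],"fingers":-0.2},{"slide":[0,0,0],"delta_rot":[0,0,0.6],"fingers":-0.2},{"slide":[0,0,0],"delta_rot":[0,0,0],"fingers":-0.2}]'

```text
time_s: 28.58
tcp_pos: [0.5572, -0.3519, 0.055]
eef_rot: [179.8, -0.1, -120.9]
contact_force: [0.4, 1.3, -0.9]
gripper_width: 0.0516
gripper_force: 30.0
```

play_rows --rows '[{"slide":[0,0,0.2],"delta_rot":[0,0,0],"fingers":-0.2},{"slide":[0,0,0.08],"delta_rot":[0,0,0],"fingers":-0.2},{"slide":[0,0,0],"delta_rot":[0,0,0],"fingers":-0.2}]'

```text
time_s: 28.95
tcp_pos: [0.5569, -0.3519, 0.0126]
eef_rot: [179.8, -0.2, -120.8]
contact_force: [0.3, 0.1, -0.3]
gripper_width: 0.0519
gripper_force: 30.0
```

play_rows --rows '[{"slide":[0,0,0],"delta_rot":[0,0,0],"fingers":1},{"slide":[0,0,0],"delta_rot":[0,0,0],"fingers":1},{"slide":[0,0,0],"delta_rot":[0,0,0],"fingers":1},{"slide":[0,0,0],"delta_rot":[0,0,0],"fingers":1},{"slide":[0,0,-0.3],"delta_rot":[0,0,0],"fingers":1},{"slide":[0,0,-0.3],"delta_rot":[0,0,0],"fingers":1},{"slide":[0,0,-0.3],"delta_rot":[0,0,0],"fingers":1}]'

```text
time_s: 29.82
tcp_pos: [0.5577, -0.3518, 0.1498]
eef_rot: [179.9, -0.1, -120.9]
contact_force: [-0.3, -0.6, 0.2]
gripper_width: 0.0875
gripper_force: 0.0
```

play_rows --rows '[{"slide":[0,0,0],"delta_rot":[0,1,0],"fingers":1},{"slide":[0,0,0],"delta_rot":[0,1,0],"fingers":1},{"slide":[0,0,0],"delta_rot":[0,1,0],"fingers":1},{"slide":[0,0,0],"delta_rot":[0,1,0],"fingers":1},{"slide":[0,0,0],"delta_rot":[0,1,0],"fingers":1},{"slide":[0,0,0],"delta_rot":[0,1,0],"fingers":1}]'

```text
time_s: 30.58
tcp_pos: [0.558, -0.3518, 0.1486]
eef_rot: [179.9, -27.8, -120.8]
contact_force: [0.7, 0.3, -0.6]
gripper_width: 0.0876
gripper_force: 0.0
```

play_rows --rows '[{"slide":[0,0,0],"delta_rot":[0,1,0],"fingers":1},{"slide":[0,0,0],"delta_rot":[0,1,0],"fingers":1},{"slide":[0,0,0],"delta_rot":[0,1,0],"fingers":1},{"slide":[0,0,0],"delta_rot":[0,1,0],"fingers":1},{"slide":[0,0,0],"delta_rot":[0,1,0],"fingers":1},{"slide":[0,0,0],"delta_rot":[0,0,0],"fingers":1}]'

```text
time_s: 31.32
tcp_pos: [0.5578, -0.3513, 0.1469]
eef_rot: [179.5, -50.6, -120.4]
contact_force: [-0.0, -0.7, 0.3]
gripper_width: 0.0876
gripper_force: 0.0
```

```bash
python3 - <<'E'
from plant import r
from h import *
st=r.get_state();print(st["time_s"],st["tcp_pos"],st["eef_rot"],st["joints"])
tz=rot(st).as_matrix()[:,2]; print(tz); P=np.array([.557,-.352,.029]); go(st,P-.071*tz); go(st,P+.019*tz); turn(st,[180,-50,-121])
print(blobs(cap(r,"scene"),"dark",.026,300,900)[1:4])
E
```

```text
31.325 [ 0.55780154 -0.35130277  0.14686422] [ 179.54136995  -50.62367196 -120.43734595] [  3.46593856  33.84882611 -21.92251105  41.55050892 -73.84409036
 -60.76509924]
[-0.39848526 -0.66238789 -0.63439088]
n 3 slide [-0.201, -0.001, 0.01]
n 3 slide [-0.201, -0.001, 0.21]
turn [0.01, -0.14, 0.08]
[([462, 69], [-0.1847, 0.6958], [137, 401], 155.6, 686), ([263, 57], [-0.2678, -0.0778], [97, 359], 4.8, 522)]
```

play_rows --rows '[{"slide":[-0.2,0,0.01],"delta_rot":[0,0,0],"fingers":1},{"slide":[-0.2,0,0.01],"delta_rot":[0,0,0],"fingers":1},{"slide":[-0.2,0,0.01],"delta_rot":[0,0,0],"fingers":1},{"slide":[0,0,0.2],"delta_rot":[0,0,0],"fingers":1},{"slide":[0,0,0.2],"delta_rot":[0,0,0],"fingers":1},{"slide":[0,0,0.2],"delta_rot":[0,0,0],"fingers":1},{"slide":[0,0,0],"delta_rot":[0,0,0],"fingers":1}]'

```text
time_s: 32.25
tcp_pos: [0.5472, -0.3659, 0.0165]
eef_rot: [179.4, -50.6, -120.6]
contact_force: [0.2, 0.6, 0.2]
gripper_width: 0.0875
gripper_force: 0.0
```

play_rows --rows '[{"slide":[0,0,0],"delta_rot":[0,0,0],"fingers":-0.2},{"slide":[0,0,0],"delta_rot":[0,0,0],"fingers":-0.2},{"slide":[0,0,0],"delta_rot":[0,0,0],"fingers":-0.2},{"slide":[0,0,0],"delta_rot":[0,0,0],"fingers":-0.2},{"slide":[0,0,0],"delta_rot":[0,0,0],"fingers":-0.2},{"slide":[0.2,0,-0.165],"delta_rot":[0,0,0],"fingers":-0.2},{"slide":[0.2,0,-0.165],"delta_rot":[0,0,0],"fingers":-0.2},{"slide":[0.2,0,-0.165],"delta_rot":[0,0,0],"fingers":-0.2}]'

```text
time_s: 33.25
tcp_pos: [0.5496, -0.3652, 0.1363]
eef_rot: [179.7, -50.5, -120.7]
contact_force: [0.9, -0.5, -1.1]
gripper_width: 0.0523
gripper_force: 30.0
```

play_rows --rows '[{"slide":[0,0,0],"delta_rot":[0,-1,0],"fingers":-0.2},{"slide":[0,0,0],"delta_rot":[0,-1,0],"fingers":-0.2},{"slide":[0,0,0],"delta_rot":[0,-1,0],"fingers":-0.2},{"slide":[0,0,0],"delta_rot":[0,-1,0],"fingers":-0.2},{"slide":[0,0,0],"delta_rot":[0,-1,0],"fingers":-0.2},{"slide":[0,0,0],"delta_rot":[0,-1,0],"fingers":-0.2},{"slide":[0,0,0],"delta_rot":[0,-1,0],"fingers":-0.2},{"slide":[0,0,0],"delta_rot":[0,-1,0],"fingers":-0.2}]'

```text
time_s: 34.25
tcp_pos: [0.5495, -0.3651, 0.1354]
eef_rot: [179.8, -13.7, -120.8]
contact_force: [0.1, -0.5, -1.9]
gripper_width: 0.0516
gripper_force: 30.0
```

play_rows --rows '[{"slide":[0,0,0],"delta_rot":[0,-1,0],"fingers":-0.2},{"slide":[0,0,0],"delta_rot":[0,-1,0],"fingers":-0.2},{"slide":[0,0,0],"delta_rot":[0,-1,0],"fingers":-0.2},{"slide":[0,0,0],"delta_rot":[0,0,0],"fingers":-0.2}]'

```text
time_s: 34.75
tcp_pos: [0.5492, -0.3663, 0.1357]
eef_rot: [179.9, -0.1, -121.0]
contact_force: [-0.3, 0.5, -0.4]
gripper_width: 0.0515
gripper_force: 30.0
```

```bash
python3 - <<'E'
from plant import r
from h import *
st=r.get_state();print(st["time_s"],st["tcp_pos"],st["eef_rot"],st["joints"],st["gripper_width"],st["gripper_force"])
go(st,[.565,-.212,.15])
E
```

```text
34.75 [ 0.54920446 -0.36634706  0.13568445] [ 1.79882592e+02 -7.55890509e-02 -1.21020638e+02] [-1.67891799e+01  2.30073033e+01 -8.02128027e+00  5.17488415e-02
 -5.91038141e+01 -1.42581587e+01] 0.05148383150474122 29.99343864619732
n 4 slide [-0.234, 0.11, -0.024]
```

play_rows --rows '[{"slide":[-0.254,0.11,-0.024],"delta_rot":[0,0,0],"fingers":-0.2},{"slide":[-0.254,0.11,-0.024],"delta_rot":[0,0,0],"fingers":-0.2},{"slide":[-0.254,0.11,-0.024],"delta_rot":[0,0,0],"fingers":-0.2},{"slide":[-0.254,0.11,-0.024],"delta_rot":[0,0,0],"fingers":-0.2},{"slide":[0,0,0],"delta_rot":[0,-1,0],"fingers":-0.2},{"slide":[0,0,0],"delta_rot":[0,-1,0],"fingers":-0.2},{"slide":[0,0,0],"delta_rot":[0,-1,0],"fingers":-0.2},{"slide":[0,0,0],"delta_rot":[0,-1,0],"fingers":-0.2}]'

```text
time_s: 35.75
tcp_pos: [0.571, -0.2, 0.1494]
eef_rot: [179.8, 18.3, -120.9]
contact_force: [-0.9, -1.0, -2.2]
gripper_width: 0.0518
gripper_force: 30.0
```

play_rows --rows '[{"slide":[0,0,0],"delta_rot":[0,-1,0],"fingers":-0.2},{"slide":[0,0,0],"delta_rot":[0,-1,0],"fingers":-0.2},{"slide":[0,0,0],"delta_rot":[0,-1,0],"fingers":-0.2},{"slide":[0,0,0],"delta_rot":[0,-1,0],"fingers":-0.2},{"slide":[0,0,0],"delta_rot":[0,-0.6,0],"fingers":-0.2},{"slide":[0,0,0],"delta_rot":[0,0,0],"fingers":-0.2}]'

```text
time_s: 36.5
tcp_pos: [0.5703, -0.2011, 0.1482]
eef_rot: [179.6, 39.2, -121.2]
contact_force: [0.1, -0.1, -0.7]
gripper_width: 0.0518
gripper_force: 30.0
```

```bash
python3 - <<'E'
from plant import r
from h import *
st=r.get_state();print(st["time_s"],st["tcp_pos"],st["eef_rot"],st["joints"],st["gripper_width"],st["gripper_force"])
tz=rot(st).as_matrix()[:,2];G=np.array([.565,-.212,.037]);print(tz,G+.019*tz)
go(st,G+.019*tz)
a=cap(r,"scene")["image"][120:280,120:330];b=cap(r,"wrist")["image"][150:,100:460]
cv2.imwrite("pics/p6.png",np.clip(np.hstack([cv2.resize(a,(400,305)),cv2.resize(b,(400,305))])*1.8,0,255).astype(np.uint8))
E
```

```text
36.5 [ 0.57027433 -0.20110492  0.14823196] [ 179.57142176   39.19997706 -121.21974479] [-28.67582847  22.00959323  -3.3367313  -42.41260113 -69.49225363
  14.81408937] 0.0517532284223552 29.99342143535614
[ 0.32118839  0.54436409 -0.77492306] [ 0.57110258 -0.20165708  0.02227646]
n 3 slide [0.177, -0.004, 0.217]
```

View pics/p6.png

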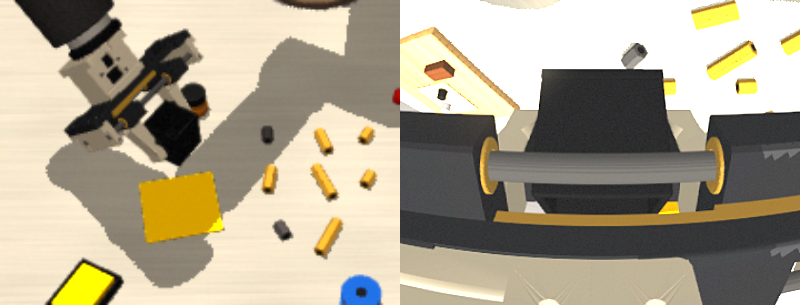

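play_rows --rows '[{"slide":[0.177,0,0.217],"delta_rot":[0,0,0],"fingers":-0.2},{"slide":[0.177,0,0.217],"delta_rot":[0,0,0],"fingers":-0.2},{"slide":[0.177,0,0.217],"delta_rot":[0,0,0],"fingers":-0.2},{"slide":[0,0,0],"delta_rot":[0,0,0],"fingers":-0.2}]'

```text
time_s: 37.1
tcp_pos: [0.5695, -0.1985, 0.0208]
eef_rot: [179.3, 39.2, -121.2]
contact_force: [0.2, -0.1, -0.2]
gripper_width: 0.0516
gripper_force: 30.0
```

play_rows --rows '[{"slide":[0.012,0,0.014],"delta_rot":[0,0,0],"fingers":-0.2},{"slide":[0,0,0],"delta_rot":[0,0,0],"fingers":-0.2}]'

```text
time_s: 37.35
tcp_pos: [0.5722, -0.2007, 0.0229]
eef_rot: [-180.0, 39.3, -120.8]
contact_force: [0.1, -0.6, -0.6]
gripper_width: 0.0516
gripper_force: 30.0
```

play_rows --rows '[{"slide":[0.01,0,0.01],"delta_rot":[0,0,0],"fingers":-0.2},{"slide":[0,0,0],"delta_rot":[0,0,0],"fingers":-0.2}]'

```text
time_s: 37.6
tcp_pos: [0.5713, -0.2007, 0.0194]
eef_rot: [179.9, 39.3, -120.9]
contact_force: [-0.4, 0.2, -2.1]
gripper_width: 0.0518
gripper_force: 30.0
```

play_rows --rows '[{"slide":[0.01,0,0.012],"delta_rot":[0,0,0],"fingers":-0.2},{"slide":[0,0,0],"delta_rot":[0,0,0],"fingers":-0.2}]'

```text
time_s: 37.85
tcp_pos: [0.5709, -0.2005, 0.0162]
eef_rot: [179.8, 39.3, -121.0]
contact_force: [0.2, -0.3, -1.7]
gripper_width: 0.052
gripper_force: 30.0
```

play_rows --rows '[{"slide":[0.006,0,0.008],"delta_rot":[0,0,0],"fingers":-0.2},{"slide":[0,0,0],"delta_rot":[0,0,0],"fingers":-0.2}]'

```text
time_s: 38.1
tcp_pos: [0.571, -0.2006, 0.016]
eef_rot: [179.9, 39.3, -120.9]
contact_force: [-3.7, -1.2, 8.0]
gripper_width: 0.0519
gripper_force: 30.0
```

play_rows --rows '[{"slide":[0,0,0],"delta_rot":[0,0,0],"fingers":1},{"slide":[0,0,0],"delta_rot":[0,0,0],"fingers":1},{"slide":[0,0,0],"delta_rot":[0,0,0],"fingers":1},{"slide":[0,0,0],"delta_rot":[0,0,0],"fingers":1},{"slide":[0,0,-0.2],"delta_rot":[0,0,0],"fingers":1},{"slide":[0,0,-0.35],"delta_rot":[0,0,0],"fingers":1},{"slide":[0,0,-0.35],"delta_rot":[0,0,0],"fingers":1},{"slide":[0,0,-0.35],"delta_rot":[0,0,0],"fingers":1}]'

```text
time_s: 39.1
tcp_pos: [0.5098, -0.3033, 0.1613]
eef_rot: [179.8, 39.3, -121.0]
contact_force: [0.8, 0.0, -0.3]
gripper_width: 0.0874
gripper_force: 0.0
```

play_rows --rows '[{"slide":[0,0,0],"delta_rot":[0,1,0],"fingers":1},{"slide":[0,0,0],"delta_rot":[0,1,0],"fingers":1},{"slide":[0,0,0],"delta_rot":[0,1,0],"fingers":1},{"slide":[0,0,0],"delta_rot":[0,1,0],"fingers":1},{"slide":[0,0,0],"delta_rot":[0,1,0],"fingers":1},{"slide":[0,0,0],"delta_rot":[0,1,0],"fingers":1},{"slide":[0,0,0],"delta_rot":[0,1,0],"fingers":1},{"slide":[0,0,0],"delta_rot":[0,1,0],"fingers":1}]'

```text
time_s: 40.1
tcp_pos: [0.5106, -0.3024, 0.1603]
eef_rot: [179.9, 2.5, -120.9]
contact_force: [-1.6, -0.7, -0.8]
gripper_width: 0.0877
gripper_force: 0.0
```

```bash
python3 - <<'E'
from plant import r
from h import *
st=r.get_state();print(st["time_s"],st["tcp_pos"],st["eef_rot"],st["joints"])
cs=[cap(r,n) for n in("top","scene")]
for c in cs:
    for k,z,lo,hi in (("brass",.009,20,200),("dark",.009,20,100),("dark",.03,300,900),("yellow",.004,300,9000)):
        print(c["name"],k,[b for b in blobs(c,k,z,lo,hi) if .35<b[1][0]<.66 and -.45<b[1][1]<.45])
a=cs[1]["image"][140:280,150:340];b=cs[0]["image"][140:280,220:410]
cv2.imwrite("pics/p7.png",np.clip(np.hstack([cv2.resize(a,(400,295)),cv2.resize(b,(400,295))])*1.8,0,255).astype(np.uint8))
E
```

```text
40.1 [ 0.51058896 -0.30242685  0.16027491] [ 179.89020538    2.48677898 -120.86103406] [-13.41605593  15.95786693 -13.95056559  -2.79239314 -59.48024707
 -16.03714432]
top brass [([238, 261], [0.434, 0.0694], [17, 23], 149.4, 61), ([267, 256], [0.4449, 0.0022], [18, 41], 18.6, 113), ([240, 224], [0.5214, 0.0661], [18, 23], 150.9, 59), ([303, 224], [0.5215, -0.0808], [17, 43], 172.1, 106), ([268, 222], [0.525, 0.0003], [18, 59], 23.2, 156), ([267, 180], [0.626, 0.0023], [18, 60], 152.5, 154)]
top dark [([295, 185], [0.6135, -0.0627], [18, 25], 26.9, 66)]
top dark []
top yellow []
scene brass [([292, 243], [0.6232, 0.0017], [18, 66], 153.1, 102), ([313, 213], [0.5185, 0.065], [17, 36], 155.0, 33), ([261, 213], [0.5179, -0.0829], [17, 48], 0.1, 57), ([289, 214], [0.5226, -0.0029], [16, 69], 23.4, 79), ([289, 193], [0.4415, -0.0006], [16, 53], 18.8, 49), ([312, 190], [0.43, 0.069], [17, 36], 150.6, 28), ([220, 177], [0.3775, -0.2083], [24, 40], 95.8, 25)]
scene dark [([268, 240], [0.6129, -0.0648], [19, 34], 28.5, 56), ([260, 191], [0.4341, -0.0862], [15, 32], 0.6, 34)]
scene dark [([215, 222], [0.5647, -0.2096], [80, 80], 147.7, 509)]
scene yellow []
```

View pics/p7.png

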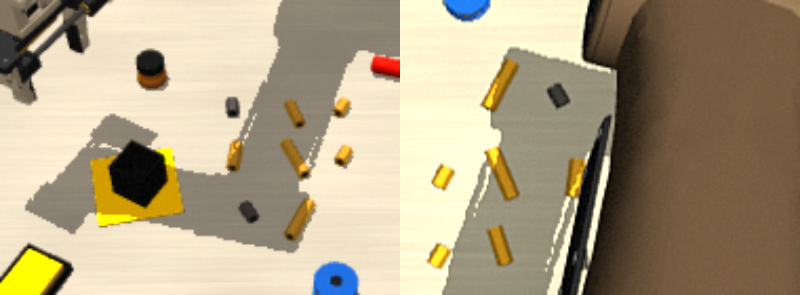

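```bash
cat >> h.py <<'E'
def plan(p,rpy,P,yaw,step=.05):
    "turn to tool-down yaw, then slide to P in that frame; p,rpy = start"
    A=Ro.from_euler('xyz',rpy,degrees=True); B=Ro.from_euler('xyz',[180,0,yaw],degrees=True)
    v=(A.inv()*B).as_rotvec()/.08; n=max(1,int(np.ceil(np.abs(v).max()-.05)))
    d=B.inv().apply(np.asarray(P)-p)/.15; m=max(1,int(np.ceil(np.linalg.norm(d)*.15/step)))
    print(f"turn {n} x {np.round(v/n,2).tolist()}   slide {m} x {np.round(d/m,3).tolist()}")
E
python3 - <<'E'
from plant import r
from h import *
st=r.get_state()
plan(st["tcp_pos"],st["eef_rot"],[.613,-.0637,.10],-152.5)
plan(np.array([.613,-.0637,.10]),[180,0,-152.5],[.565,-.211,.10],-152.5)
E
```

```text
turn 7 x [0.03, 0.07, 0.99]   slide 6 x [-0.223, 0.182, 0.067]
turn 1 x [0.0, 0.0, 0.0]   slide 4 x [0.184, -0.181, -0.0]
```

play_rows --rows '[{"slide":[0,0,0],"delta_rot":[0.03,0.07,0.99],"fingers":0.1},{"slide":[0,0,0],"delta_rot":[0.03,0.07,0.99],"fingers":0.1},{"slide":[0,0,0],"delta_rot":[0.03,0.07,0.99],"fingers":0.1},{"slide":[0,0,0],"delta_rot":[0.03,0.07,0.99],"fingers":0.1},{"slide":[0,0,0],"delta_rot":[0.03,0.07,0.99],"fingers":0.1},{"slide":[0,0,0],"delta_rot":[0.03,0.07,0.99],"fingers":0.1},{"slide":[0,0,0],"delta_rot":[0.03,0.07,0.99],"fingers":0.1}]' --squeeze 20

```text
time_s: 41.08
tcp_pos: [0.5102, -0.3027, 0.1599]
eef_rot: [180.0, 0.3, -152.8]
contact_force: [1.0, 0.1, -0.3]
gripper_width: 0.0484
gripper_force: 0.0
```

play_rows --rows '[{"slide":[-0.223,0.182,0],"delta_rot":[0,0,0],"fingers":0.1},{"slide":[-0.223,0.182,0],"delta_rot":[0,0,0],"fingers":0.1},{"slide":[-0.223,0.182,0],"delta_rot":[0,0,0],"fingers":0.1},{"slide":[-0.223,0.182,0],"delta_rot":[0,0,0],"fingers":0.1},{"slide":[-0.223,0.182,0.2],"delta_rot":[0,0,0],"fingers":0.1},{"slide":[-0.223,0.182,0.2],"delta_rot":[0,0,0],"fingers":0.1},{"slide":[0,0,0],"delta_rot":[0,0,0],"fingers":0.1}]'

```text
time_s: 41.95
tcp_pos: [0.613, -0.0627, 0.0981]
eef_rot: [179.9, 0.1, -152.5]
contact_force: [0.3, -0.7, -0.3]
gripper_width: 0.0478
gripper_force: 0.0
```

```bash
python3 - <<'E'
from plant import r
from h import *
st=r.get_state();print(st["time_s"],st["tcp_pos"],st["eef_rot"],st["joints"])
c=cap(r,"wrist"); pickle.dump(c,open("c8.pkl","wb"))
cv2.imwrite("pics/w8.png",np.clip(c["image"]*1.5,0,255).astype(np.uint8))
for k in("brass","dark"): print([b for b in blobs(c,k,.009,60,6000) if b[0][1]<300])
E
```

```text
41.95 [ 0.61297686 -0.0627297   0.0980691 ] [ 1.79861483e+02  8.12203364e-02 -1.52529900e+02] [ 12.19274519  21.30346505 -16.26551146  -0.1956929  -52.38933312
 -74.6031733 ]
[([379, 296], [0.6428, 0.0547], [15, 57], 36.3, 378), ([184, 297], [0.726, -0.1046], [14, 56], 18.6, 348), ([318, 270], [0.6437, -0.0107], [18, 21], 152.2, 296), ([362, 243], [0.6043, 0.0099], [18, 24], 153.3, 324), ([541, 237], [0.5103, 0.1961], [32, 53], 93.6, 630), ([461, 186], [0.5186, 0.0647], [18, 30], 151.6, 433), ([16, 181], [0.7053, -0.3135], [57, 78], 152.4, 458), ([399, 153], [0.5245, -0.0019], [18, 61], 23.1, 1449), ([506, 104], [0.4309, 0.0682], [18, 35], 151.1, 398), ([167, 113], [0.5808, -0.1793], [10, 52], 148.8, 571), ([316, 96], [0.5186, -0.0821], [10, 43], 172.4, 645), ([445, 70], [0.4433, -0.0], [18, 45], 18.2, 885)]
[([282, 277], [0.6635, -0.0351], [47, 174], 116.0, 1793), ([279, 212], [0.6121, -0.0643], [18, 28], 30.2, 672), ([23, 174], [0.6944, -0.3062], [72, 99], 152.3, 1014)]
```

View pics/w8.png

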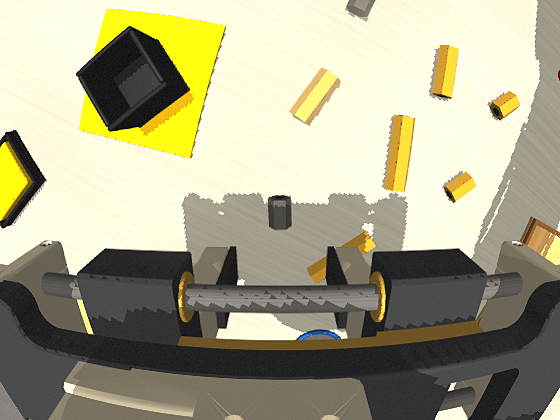

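play_rows --rows '[{"slide":[0.005,0,0.207],"delta_rot":[0,0,0],"fingers":0.1},{"slide":[0.005,0,0.207],"delta_rot":[0,0,0],"fingers":0.1},{"slide":[0,0,0.207],"delta_rot":[0,0,0],"fingers":0.1},{"slide":[0,0,0],"delta_rot":[0,0,0],"fingers":-1},{"slide":[0,0,0],"delta_rot":[0,0,0],"fingers":-1},{"slide":[0,0,0],"delta_rot":[0,0,0],"fingers":-1},{"slide":[0,0,0],"delta_rot":[0,0,0],"fingers":-1},{"slide":[0,0,0],"delta_rot":[0,0,0],"fingers":-1}]'

```text
time_s: 43.0
tcp_pos: [0.6136, -0.0652, 0.009]
eef_rot: [-179.9, 0.4, -152.6]
contact_force: [-0.4, 0.4, 6.5]
gripper_width: 0.0157
gripper_force: 19.0
```

play_rows --rows '[{"slide":[0,0,-0.32],"delta_rot":[0,0,0],"fingers":-1},{"slide":[0,0,-0.32],"delta_rot":[0,0,0],"fingers":-1},{"slide":[0,0,0],"delta_rot":[0,0,0],"fingers":-1}]'

```text
time_s: 43.38
tcp_pos: [0.615, -0.0651, 0.1083]
eef_rot: [-179.8, 0.7, -152.6]
contact_force: [0.8, -0.4, -0.8]
gripper_width: 0.0153
gripper_force: 17.2
```

```bash
python3 - <<'E'
from plant import r
from h import *
c=pickle.load(open("c8.pkl","rb")); P=cast(c,[(131,27),(189,92),(111,130),(78,75)],.058); print(P[:,:2],P.mean(0))
st=r.get_state(); print(st["tcp_pos"],st["gripper_width"]); plan(st["tcp_pos"],st["eef_rot"],[.565,-.2105,.1],-152.5)
E
```

```text
[[ 0.53174175 -0.21343935]
 [ 0.55538933 -0.15583502]
 [ 0.59936675 -0.19650831]
 [ 0.57498858 -0.23851786]] [ 0.5653716  -0.20107513  0.058     ]
[ 0.61503546 -0.06508074  0.1083001 ] 0.015302113504511092
turn 1 x [-0.04, 0.15, -0.02]   slide 4 x [0.186, -0.176, 0.014]
```

play_rows --rows '[{"slide":[0.186,-0.174,0],"delta_rot":[-0.01,0.04,0],"fingers":-1},{"slide":[0.186,-0.174,0],"delta_rot":[-0.01,0.04,0],"fingers":-1},{"slide":[0.186,-0.174,0],"delta_rot":[-0.01,0.04,0],"fingers":-1},{"slide":[0.186,-0.174,0],"delta_rot":[0,0.04,0],"fingers":-1},{"slide":[0,0,0],"delta_rot":[0,0,0],"fingers":-1}]'

```text
time_s: 44.0
tcp_pos: [0.5596, -0.2113, 0.1027]
eef_rot: [179.8, -0.5, -152.8]
contact_force: [-0.0, 0.4, -1.1]
gripper_width: 0.0157
gripper_force: 17.2
```

```bash
python3 - <<'E'
from plant import r
from h import *
st=r.get_state(); print(st["time_s"],st["tcp_pos"],st["eef_rot"],st["gripper_width"])
c=cap(r,"wrist"); pickle.dump(c,open("c9.pkl","wb"))
cv2.imwrite("pics/w9.png",cv2.resize(np.clip(c["image"][130:330,130:430].astype(float)*2.5,0,255).astype(np.uint8),(780,520)))
print(blobs(cap(r,"scene"),"dark",.03,300,900))
E
```

```text
44.0 [ 0.55955499 -0.21125677  0.10274792] [ 179.81870454   -0.53715054 -152.80970802] 0.015704361233263877
[([164, 274], [0.7292, -0.3235], [71, 88], 152.5, 817), ([187, 51], [-0.3044, -0.3844], [183, 217], 11.5, 899), ([244, 74], [-0.1452, -0.1512], [253, 535], 177.9, 448), ([462, 68], [-0.1809, 0.6944], [137, 478], 155.6, 701), ([79, 28], [-0.4801, -0.8575], [28, 542], 23.9, 305)]
```

View pics/w9.png

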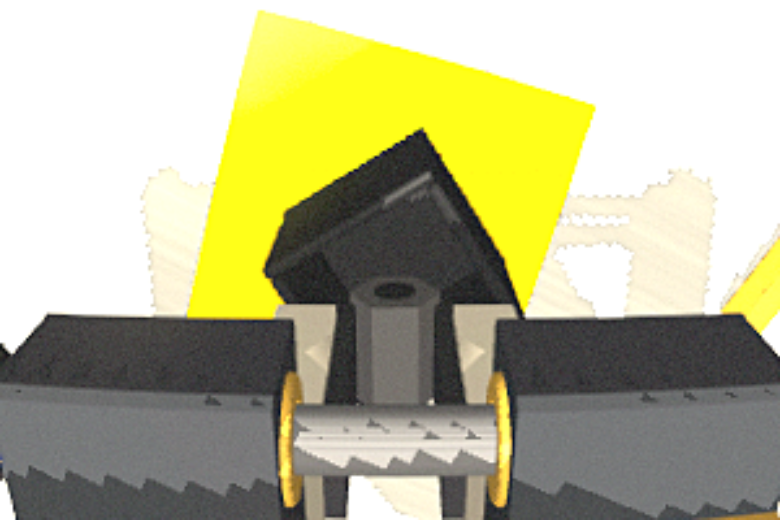

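```bash
python3 - <<'E'
from h import *
c=pickle.load(open("c9.pkl","rb")); P=cast(c,[(232.7,234.6),(296.2,196.2)],.058)[:,:2]; Q=cast(c,[(292,180)],.004)[0,:2]
e=P[1]-P[0]; L=np.linalg.norm(e); print(P,L,Q); n=np.array([-e[1],e[0]])/L
for s in(1,-1): print(P.mean(0)+s*.026*n)
E
```

```text
[[ 0.57437055 -0.23988815]
 [ 0.53126901 -0.21426472]] 0.05014282375085033 [ 0.53182147 -0.21497327]
[ 0.53953354 -0.2494254 ]
[ 0.56610601 -0.20472748]
```

play_rows --rows '[{"slide":[-0.057,0.018,0],"delta_rot":[0,0,0],"fingers":-1},{"slide":[0,0,0.1],"delta_rot":[0,0,0],"fingers":-1},{"slide":[0,0,0.11],"delta_rot":[0,0,0],"fingers":-1},{"slide":[0,0,0],"delta_rot":[0,0,0],"fingers":-1},{"slide":[0,0,0],"delta_rot":[0,0,0],"fingers":0},{"slide":[0,0,0],"delta_rot":[0,0,0],"fingers":0},{"slide":[0,0,0],"delta_rot":[0,0,0],"fingers":0}]'

```text
time_s: 44.98
tcp_pos: [0.5676, -0.2033, 0.0726]
eef_rot: [179.9, -0.4, -152.7]
contact_force: [-0.1, 0.3, -0.1]
gripper_width: 0.0393
gripper_force: 0.0
```

play_rows --rows '[{"slide":[0,0,-0.15],"delta_rot":[0,0,0],"fingers":0.1},{"slide":[0,0,-0.15],"delta_rot":[0,0,0],"fingers":0.1},{"slide":[0,0,0],"delta_rot":[0,0,0],"fingers":0.1}]'

```text
time_s: 45.35
tcp_pos: [0.5691, -0.2033, 0.1194]
eef_rot: [-180.0, -0.3, -152.6]
contact_force: [1.2, -0.5, -0.1]
gripper_width: 0.0482
gripper_force: 0.0
```

```bash
python3 - <<'E'
from plant import r
from h import *
st=r.get_state(); print(st["time_s"],st["tcp_pos"],st["eef_rot"],st["gripper_width"])
c=cap(r,"scene"); 
print([b for b in blobs(c,"dark",.009,20,100) if .35<b[1][0]<.66 and -.45<b[1][1]<.45])
plan(st["tcp_pos"],st["eef_rot"],[.432,-.086,.1],-172)
plan(np.array([.432,-.086,.1]),[180,0,-172],[.566,-.205,.1],-172)
E
```

```text
45.35 [ 0.56906321 -0.2033324   0.11941024] [-179.98421807   -0.25722853 -152.63035277] 0.048180329432731886
[([260, 191], [0.4358, -0.0861], [15, 32], 0.6, 28), ([202, 175], [0.3662, -0.2641], [15, 35], 111.2, 22)]
turn 5 x [-0.0, -0.01, 0.85]   slide 4 x [0.199, 0.225, 0.032]
turn 1 x [0.0, 0.0, 0.0]   slide 4 x [-0.194, -0.227, -0.0]
```

Steel one dropped. Now the second steel spacer (hover and refine by wrist camera).

play_rows --rows '[{"slide":[0,0,0],"delta_rot":[0,0,0.85],"fingers":0.1},{"slide":[0,0,0],"delta_rot":[0,0,0.85],"fingers":0.1},{"slide":[0,0,0],"delta_rot":[0,0,0.85],"fingers":0.1},{"slide":[0,0,0],"delta_rot":[0,0,0.85],"fingers":0.1},{"slide":[0,0,0],"delta_rot":[0,0,0.85],"fingers":0.1}]'

```text
time_s: 46.02
tcp_pos: [0.5671, -0.203, 0.1162]
eef_rot: [-180.0, -0.5, -172.3]
contact_force: [-0.7, -1.0, -0.4]
gripper_width: 0.0484
gripper_force: 0.0
```

play_rows --rows '[{"slide":[0.199,0.225,0],"delta_rot":[0,0,0],"fingers":0.1},{"slide":[0.199,0.225,0.03],"delta_rot":[0,0,0],"fingers":0.1},{"slide":[0.199,0.225,0.05],"delta_rot":[0,0,0],"fingers":0.1},{"slide":[0.199,0.225,0.05],"delta_rot":[0,0,0],"fingers":0.1},{"slide":[0,0,0],"delta_rot":[0,0,0],"fingers":0.1}]'

```text
time_s: 46.65
tcp_pos: [0.4276, -0.0849, 0.0977]
eef_rot: [-180.0, -0.6, -172.0]
contact_force: [0.3, 0.1, -0.2]
gripper_width: 0.048
gripper_force: 0.0
```

```bash
cat >> h.py <<'E'
def near(r,kind,yaw,zt=.1,zg=.006,lo=150):
    "refine the item under the tool with the wrist camera; print shift at hover"
    st=r.get_state(); print(st["time_s"],np.round(st["tcp_pos"],4),np.round(st["eef_rot"],1),round(st["gripper_width"],4))
    B=[b for b in blobs(cap(r,"wrist"),kind,.009,lo,6000) if np.hypot(*(np.array(b[1])-st["tcp_pos"][:2]))<.06]
    for b in B:
        print(b); d=rot(st).inv().apply(np.array([*b[1],zg])-st["tcp_pos"])/.15; print("   slide total",np.round(d,3).tolist(),"yaw off",(b[3]-st["eef_rot"][2]+90)%180-90)
E
python3 - <<'E'
from plant import r
from h import *
near(r,"dark",0)
E
```

```text
46.65 [ 0.4276 -0.0849  0.0977] [-180.    -0.6 -172. ] 0.048
([279, 218], [0.4299, -0.0867], [18, 28], 3.5, 680)
   slide total [-0.02, -0.014, 0.611] yaw off -4.469882385302185
```

play_rows --rows '[{"slide":[-0.02,-0.012,0],"delta_rot":[0,0.1,0.6],"fingers":0.1},{"slide":[0,0,0.2],"delta_rot":[0,0,0],"fingers":0.1},{"slide":[0,0,0.2],"delta_rot":[0,0,0],"fingers":0.1},{"slide":[0,0,0.2],"delta_rot":[0,0,0],"fingers":-1},{"slide":[0,0,0],"delta_rot":[0,0,0],"fingers":-1},{"slide":[0,0,0],"delta_rot":[0,0,0],"fingers":-1},{"slide":[0,0,0],"delta_rot":[0,0,0],"fingers":-1},{"slide":[0,0,0],"delta_rot":[0,0,0],"fingers":-1}]'

```text
time_s: 47.7
tcp_pos: [0.4329, -0.0873, 0.0091]
eef_rot: [-179.9, -0.9, -174.9]
contact_force: [0.1, 0.4, 0.3]
gripper_width: 0.0157
gripper_force: 17.1
```

play_rows --rows '[{"slide":[0,0,-0.32],"delta_rot":[0,0,0],"fingers":-1},{"slide":[0,0,-0.32],"delta_rot":[0,0,0],"fingers":-1},{"slide":[0,0,0],"delta_rot":[0,0,0],"fingers":-1}]'

```text
time_s: 48.08
tcp_pos: [0.4367, -0.0867, 0.1084]
eef_rot: [-180.0, -0.5, -174.8]
contact_force: [0.7, -0.1, -1.0]
gripper_width: 0.0159
gripper_force: 17.1
```

```bash
python3 - <<'E'
from plant import r
from h import *
st=r.get_state(); print(st["tcp_pos"],st["eef_rot"],st["gripper_width"]); plan(st["tcp_pos"],st["eef_rot"],[.566,-.2045,.105],st["eef_rot"][2])
E
```

```text
[ 0.43673597 -0.0866646   0.10842889] [-179.96473854   -0.4546027  -174.83101242] 0.015930059405130897
turn 1 x [-0.01, -0.1, 0.0]   slide 4 x [-0.197, -0.215, 0.006]
```

play_rows --rows '[{"slide":[-0.197,-0.215,0],"delta_rot":[0,-0.1,0],"fingers":-1},{"slide":[-0.197,-0.215,0],"delta_rot":[0,0,0],"fingers":-1},{"slide":[-0.197,-0.215,0],"delta_rot":[0,0,0],"fingers":-1},{"slide":[-0.197,-0.215,0],"delta_rot":[0,0,0],"fingers":-1},{"slide":[0,0,0],"delta_rot":[0,0,0],"fingers":-1}]'

```text
time_s: 48.7
tcp_pos: [0.5644, -0.2067, 0.102]
eef_rot: [-179.9, -0.5, -175.0]
contact_force: [-0.2, 0.4, -1.1]
gripper_width: 0.0158
gripper_force: 17.1
```

```bash
python3 - <<'E'
from plant import r
from h import *
st=r.get_state(); print(st["tcp_pos"],st["eef_rot"],st["gripper_width"]); plan(st["tcp_pos"],st["eef_rot"],[.566,-.2045,.073],st["eef_rot"][2])
E
```

```text
[ 0.56442367 -0.20674364  0.10199535] [-179.92409737   -0.53207466 -174.98710165] 0.015825503500126455
turn 1 x [-0.02, -0.12, 0.0]   slide 1 x [-0.012, 0.014, 0.193]
```

Release, lift, then view to check, and head toward the next part (long2 first, closest to the far side).

play_rows --rows '[{"slide":[-0.012,0.014,0.09],"delta_rot":[0,-0.12,0],"fingers":-1},{"slide":[0,0,0.1],"delta_rot":[0,0,0],"fingers":-1},{"slide":[0,0,0],"delta_rot":[0,0,0],"fingers":-1},{"slide":[0,0,0],"delta_rot":[0,0,0],"fingers":0},{"slide":[0,0,0],"delta_rot":[0,0,0],"fingers":0},{"slide":[0,0,0],"delta_rot":[0,0,0],"fingers":0},{"slide":[0,0,-0.2],"delta_rot":[0,0,0],"fingers":0.1},{"slide":[0,0,-0.2],"delta_rot":[0,0,0],"fingers":0.1}]'

```text
time_s: 49.7
tcp_pos: [0.5646, -0.2028, 0.1356]
eef_rot: [-179.9, 0.0, -174.9]
contact_force: [0.3, 0.7, 0.3]
gripper_width: 0.0479
gripper_force: 0.0
```

```bash
python3 - <<'E'
from plant import r
from h import *
st=r.get_state(); print(st["time_s"],st["tcp_pos"],st["eef_rot"],st["gripper_width"])
for n in("top","scene"):
    c=cap(r,n); print([b for k,hi in(("dark",100),("brass",250)) for b in blobs(c,k,.009,20,hi) if .35<b[1][0]<.66 and -.2<b[1][1]<.2])
    if n=="top":print([b for b in blobs(c,"tray",.01,2000)])
plan(st["tcp_pos"],st["eef_rot"],[.6245,.0015,.1],-207)
E
```

```text
49.7 [ 0.56456282 -0.2028013   0.13564668] [-1.79926380e+02  4.93104082e-02 -1.74872381e+02] 0.047925373057068364
[]
[([162, 201], [0.5757, 0.2505], [132, 178], 8.3, 3945), ([359, 133], [0.7421, -0.2192], [125, 177], 90.8, 2937), ([271, 125], [0.761, -0.0065], [197, 263], 91.2, 3271), ([442, 125], [0.76, -0.4178], [205, 205], 134.1, 5387)]
[([292, 243], [0.6232, 0.0017], [18, 66], 153.1, 102), ([313, 213], [0.5182, 0.0655], [17, 35], 151.4, 33), ([261, 213], [0.5182, -0.083], [17, 48], 0.1, 58), ([289, 214], [0.5228, -0.0035], [18, 69], 23.0, 84), ([312, 190], [0.4295, 0.0691], [17, 36], 155.9, 28), ([275, 188], [0.4235, -0.0433], [18, 50], 25.3, 52)]
turn 7 x [-0.0, 0.0, 1.0]   slide 5 x [0.052, 0.279, 0.048]
```

play_rows --rows '[{"slide":[0,0,0],"delta_rot":[0,0,1],"fingers":0.1},{"slide":[0,0,0],"delta_rot":[0,0,1],"fingers":0.1},{"slide":[0,0,0],"delta_rot":[0,0,1],"fingers":0.1},{"slide":[0,0,0],"delta_rot":[0,0,1],"fingers":0.1},{"slide":[0,0,0],"delta_rot":[0,0,1],"fingers":0.1},{"slide":[0,0,0],"delta_rot":[0,0,1],"fingers":0.1},{"slide":[0,0,0],"delta_rot":[0,0,1],"fingers":0.1}]'

```text
time_s: 50.68
tcp_pos: [0.5646, -0.2027, 0.1347]
eef_rot: [-180.0, 0.1, 152.9]
contact_force: [0.3, 0.1, 1.0]
gripper_width: 0.0484
gripper_force: 0.0
```

play_rows --rows '[{"slide":[0.052,0.279,0],"delta_rot":[0,0,0],"fingers":0.1},{"slide":[0.052,0.279,0],"delta_rot":[0,0,0],"fingers":0.1},{"slide":[0.052,0.279,0.08],"delta_rot":[0,0,0],"fingers":0.1},{"slide":[0.052,0.279,0.08],"delta_rot":[0,0,0],"fingers":0.1},{"slide":[0.052,0.279,0.08],"delta_rot":[0,0,0],"fingers":0.1},{"slide":[0,0,0],"delta_rot":[0,0,0],"fingers":0.1}]'

```text
time_s: 51.42
tcp_pos: [0.6249, 0.0038, 0.0973]
eef_rot: [-179.9, 0.0, 153.2]
contact_force: [-0.2, -0.0, -0.4]
gripper_width: 0.048
gripper_force: 0.0
```

```bash
python3 - <<'E'
from plant import r
from h import *
near(r,"brass",0)
c=cap(r,"wrist"); print(r.get_state()["joints"]); pickle.dump(c,open("c10.pkl","wb"))
E
```

```text
51.425 [0.6249 0.0038 0.0973] [-179.9    0.   153.2] 0.048
([279, 214], [0.624, 0.0013], [18, 64], 152.5, 1581)
   slide total [-0.002, -0.017, 0.609] yaw off -0.7047510605731873
[ 1.80969898e+01  2.19580333e+01 -1.52980667e+01  1.12010275e-01
 -5.27276468e+01 -1.35064717e+02]
```

play_rows --rows '[{"slide":[-0.002,-0.017,0.2],"delta_rot":[0,0,0.1],"fingers":0.1},{"slide":[0,0,0.2],"delta_rot":[0,0,0],"fingers":0.1},{"slide":[0,0,0.2],"delta_rot":[0,0,0],"fingers":-1},{"slide":[0,0,0],"delta_rot":[0,0,0],"fingers":-1},{"slide":[0,0,0],"delta_rot":[0,0,0],"fingers":-1},{"slide":[0,0,0],"delta_rot":[0,0,0],"fingers":-1},{"slide":[0,0,0],"delta_rot":[0,0,0],"fingers":-1}]'

```text
time_s: 52.4
tcp_pos: [0.6252, -0.001, 0.0103]
eef_rot: [179.9, 0.2, 152.6]
contact_force: [0.5, -0.3, 3.8]
gripper_width: 0.014
gripper_force: 18.3
```

play_rows --rows '[{"slide":[0,0,0],"delta_rot":[0,0,0],"fingers":-1},{"slide":[0,0,-0.3],"delta_rot":[0,0,0],"fingers":-1},{"slide":[0,0,-0.3],"delta_rot":[0,0,0],"fingers":-1},{"slide":[0,0,0],"delta_rot":[0,0,0],"fingers":-1}]'

```text
time_s: 52.9
tcp_pos: [0.6264, -0.0004, 0.103]
eef_rot: [179.8, 0.4, 152.6]
contact_force: [1.0, 0.1, -1.3]
gripper_width: 0.0141
gripper_force: 17.1
```

```bash
python3 - <<'E'
from plant import r
from h import *
st=r.get_state(); print(st["tcp_pos"],st["eef_rot"],st["gripper_width"]); plan(st["tcp_pos"],st["eef_rot"],[.620,.287,.1],-171.6)
E
```

```text
[ 6.26353917e-01 -4.41338278e-04  1.03033152e-01] [179.75564696   0.41986162 152.61632805] 0.014136338574024071
turn 8 x [0.0, 0.01, -0.98]   slide 6 x [-0.04, 0.317, 0.003]
```

play_rows --rows '[{"slide":[0,0,0],"delta_rot":[0,0,-0.98],"fingers":-1},{"slide":[0,0,0],"delta_rot":[0,0,-0.98],"fingers":-1},{"slide":[0,0,0],"delta_rot":[0,0,-0.98],"fingers":-1},{"slide":[0,0,0],"delta_rot":[0,0,-0.98],"fingers":-1},{"slide":[0,0,0],"delta_rot":[0,0,-0.98],"fingers":-1},{"slide":[0,0,0],"delta_rot":[0,0,-0.98],"fingers":-1},{"slide":[0,0,0],"delta_rot":[0,0,-0.98],"fingers":-1},{"slide":[0,0,0],"delta_rot":[0,0,-0.98],"fingers":-1}]'

```text
time_s: 53.9
tcp_pos: [0.6232, -0.0011, 0.0978]
eef_rot: [-179.9, -0.0, -171.3]
contact_force: [-0.3, -1.1, -0.9]
gripper_width: 0.014
gripper_force: 17.1
```

play_rows --rows '[{"slide":[-0.04,0.317,0],"delta_rot":[0,0,0],"fingers":-1},{"slide":[-0.04,0.317,0],"delta_rot":[0,0,0],"fingers":-1},{"slide":[-0.04,0.317,0],"delta_rot":[0,0,0],"fingers":-1},{"slide":[-0.04,0.317,0],"delta_rot":[0,0,0],"fingers":-1},{"slide":[-0.04,0.317,0],"delta_rot":[0,0,0],"fingers":-1},{"slide":[-0.04,0.317,0],"delta_rot":[0,0,0],"fingers":-1},{"slide":[0,0,0],"delta_rot":[0,0,0],"fingers":-1}]'

```text
time_s: 54.78
tcp_pos: [0.6165, 0.2896, 0.0971]
eef_rot: [-179.9, 0.0, -171.3]
contact_force: [-0.7, -0.6, -0.8]
gripper_width: 0.0142
gripper_force: 17.1
```

```bash
python3 - <<'E'
from plant import r
from h import *
st=r.get_state(); print(st["time_s"],st["tcp_pos"],st["eef_rot"],st["gripper_width"])
c=cap(r,"wrist"); pickle.dump(c,open("c11.pkl","wb")); cv2.imwrite("pics/w11.png",cv2.resize(np.clip(c["image"][:330].astype(float)*1.5,0,255).astype(np.uint8),(800,471)))
E
```

```text
54.775 [0.61647169 0.28959355 0.09713123] [-1.79909918e+02  2.07385307e-02 -1.71289577e+02] 0.014168637591196015
```

View pics/w11.png

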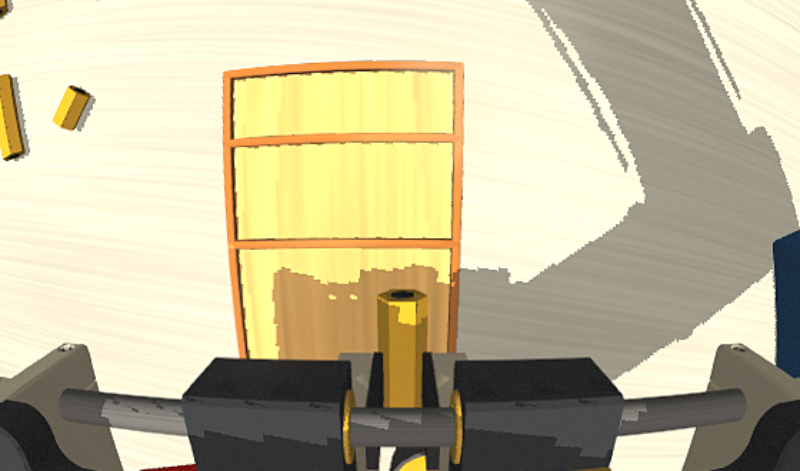

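```bash
python3 - <<'E'
from h import *
c=pickle.load(open("c11.pkl","rb")); s=560/800.
V=np.array([(224,71),(463,63),(228,143),(460,136),(232,244.5),(461,241)])*s
P=cast(c,V,.01)[:,:2]; T=np.array([(-.088,.065),(-.088,-.065),(-.0465,.065),(-.0465,-.065),(.0105,.065),(.0105,-.065)])
# left in view = -tool y ... test both handedness
for sg in(1,-1):
    t=T*[1,sg]; A=t-t.mean(0); B=P-P.mean(0); U,S,Vt=np.linalg.svd(A.T@B); R=(U@Vt).T
    if np.linalg.det(R)<0: continue
    o=P.mean(0)-R@t.mean(0); print(sg,o,np.degrees(np.arctan2(R[1,0],R[0,0])),(t@R.T+o-P).round(4).tolist())
    for n,x in(("short",-.066),("med",-.018),("long",.048)): print(n,[(R@[x,y]+o).round(4).tolist() for y in(-.03,.03)])
E
```

```text
-1 [0.57548034 0.25080934] 8.788560710007461 [[-0.0003, -0.0005], [-0.0018, 0.0007], [0.0007, -0.0025], [-0.0002, 0.0026], [0.0007, -0.0016], [0.0009, 0.0013]]
short [[0.5148, 0.2111], [0.5057, 0.2704]]
med [[0.5623, 0.2184], [0.5531, 0.2777]]
long [[0.6275, 0.2285], [0.6183, 0.2878]]
```

play_rows --rows '[{"slide":[-0.021,-0.048,0.15],"delta_rot":[0,0,0],"fingers":-1},{"slide":[0,0,0.2],"delta_rot":[0,0,0],"fingers":-1},{"slide":[0,0,0.18],"delta_rot":[0,0,0],"fingers":-1},{"slide":[0,0,0],"delta_rot":[0,0,0],"fingers":-1}]'

```text
time_s: 55.32
tcp_pos: [0.6206, 0.2778, 0.0169]
eef_rot: [-179.8, -0.1, -171.6]
contact_force: [-0.5, -0.6, -0.9]
gripper_width: 0.014
gripper_force: 17.1
```

play_rows --rows '[{"slide":[0,0,0.013],"delta_rot":[0,0,0],"fingers":-1},{"slide":[0,0,0],"delta_rot":[0,0,0],"fingers":-1}]'

```text
time_s: 55.58
tcp_pos: [0.622, 0.2796, 0.018]
eef_rot: [-180.0, 0.1, -171.5]
contact_force: [-0.2, -0.6, -0.8]
gripper_width: 0.0143
gripper_force: 17.1
```

play_rows --rows '[{"slide":[0,0,0.015],"delta_rot":[0,0,0],"fingers":-1},{"slide":[0,0,0],"delta_rot":[0,0,0],"fingers":-1}]'

```text
time_s: 55.82
tcp_pos: [0.6216, 0.2797, 0.015]
eef_rot: [-179.9, 0.1, -171.5]
contact_force: [-0.9, -0.5, -1.1]
gripper_width: 0.0139
gripper_force: 17.1
```

play_rows --rows '[{"slide":[0,0,0],"delta_rot":[0,0,0],"fingers":-0.35},{"slide":[0,0,0],"delta_rot":[0,0,0],"fingers":-0.35},{"slide":[0,0,0],"delta_rot":[0,0,0],"fingers":-0.35},{"slide":[0,0,-0.2],"delta_rot":[0,0,0],"fingers":-0.35},{"slide":[0,0,-0.35],"delta_rot":[0,0,0],"fingers":0.1},{"slide":[0,0,-0.1],"delta_rot":[0,0,0],"fingers":0.1},{"slide":[0,0,0],"delta_rot":[0,0,0],"fingers":0.1}]'

```text
time_s: 56.7
tcp_pos: [0.6221, 0.2803, 0.1138]
eef_rot: [180.0, 0.2, -171.5]
contact_force: [0.3, 0.1, -1.0]
gripper_width: 0.0472
gripper_force: 0.0
```

```bash
cat >> h.py <<'E'
TR,TY=np.array([.5755,.2508]),8.8
def intray(b):
    d=Ro.from_euler('z',-TY,degrees=True).apply([*(np.array(b)-TR),0]); return d[:2].round(4).tolist()
E
python3 - <<'E'
from plant import r
from h import *
st=r.get_state(); print(st["time_s"],st["tcp_pos"],st["eef_rot"])
c=cap(r,"wrist"); 
for b in blobs(c,"brass",.013,150,6000): print(b,intray(b[1]))
plan(st["tcp_pos"],st["eef_rot"],[.5235,-.0015,.1],-156.5)
cv2.imwrite("pics/w12.png",c["image"])
E
```

```text
56.7 [0.6221124  0.2803076  0.11378319] [ 179.98611513    0.22314532 -171.48459636]
([332, 335], [0.7473, 0.3512], [48, 349], 98.5, 4252) [0.1851, 0.0729]
([377, 297], [0.696, 0.3849], [15, 59], 17.2, 372) [0.1396, 0.1141]
([186, 297], [0.7239, 0.2021], [15, 59], 179.7, 335) [0.1392, -0.0708]
([66, 71], [0.5213, 0.0676], [20, 27], 152.2, 378) [-0.0816, -0.1728]
([19, 76], [0.5237, 0.0022], [22, 63], 23.0, 729) [-0.0892, -0.2377]
turn 4 x [-0.0, 0.01, -0.82]   slide 6 x [0.225, -0.243, 0.015]
```

```bash
python3 - <<'E'
from h import *
c=pickle.load(open("c11.pkl","rb")); im=cv2.cvtColor(c["image"],cv2.COLOR_BGR2HSV)
for n,q in(("wood lit",(240,130)),("wood shade",(230,210)),("rib",(240,97)),("brass held lit",(285,220)),("brass shade",(285,250)),("loose",(52,73))): print(n,im[q[1],q[0]])
im=cv2.cvtColor(cv2.imread("pics/w12.png"),cv2.COLOR_BGR2HSV)
for y in range(190,290,8): print(y,[im[y,x].tolist() for x in range(235,330,10)])
E
```

```text
wood lit [ 19 138 200]
wood shade [ 17 143 127]
rib [ 15 176 170]
brass held lit [ 20 208 201]
brass shade [ 20 199 122]
loose [ 20 198 117]
190 [[22, 128, 209], [17, 136, 135], [17, 142, 131], [17, 140, 129], [21, 202, 177], [21, 203, 207], [21, 136, 204], [23, 124, 203], [18, 146, 204], [12, 184, 115]]
198 [[17, 142, 142], [17, 142, 133], [18, 147, 130], [17, 142, 131], [19, 181, 104], [20, 195, 124], [17, 141, 134], [17, 143, 143], [18, 142, 124], [13, 176, 94]]
206 [[17, 141, 141], [17, 144, 131], [17, 141, 130], [17, 143, 130], [19, 188, 102], [20, 197, 127], [17, 141, 134], [18, 147, 142], [18, 141, 123], [13, 182, 101]]
214 [[17, 142, 140], [17, 145, 130], [18, 140, 129], [17, 139, 130], [20, 195, 102], [20, 192, 126], [17, 141, 136], [17, 145, 142], [18, 144, 124], [14, 186, 103]]
222 [[17, 145, 139], [17, 138, 131], [18, 143, 130], [17, 143, 132], [20, 194, 100], [20, 190, 126], [17, 145, 134], [17, 141, 143], [17, 140, 124], [13, 170, 105]]
230 [[17, 142, 140], [17, 141, 130], [18, 143, 128], [17, 140, 133], [20, 193, 103], [20, 193, 127], [17, 145, 135], [17, 142, 142], [1
[... 415 characters left out ...]
7, 109], [21, 34, 106], [24, 34, 105], [24, 36, 106], [23, 38, 107], [24, 35, 109], [21, 35, 96]]
262 [[0, 34, 15], [24, 36, 106], [22, 36, 105], [22, 36, 105], [19, 37, 109], [24, 34, 105], [21, 38, 108], [22, 36, 107], [24, 35, 108], [26, 28, 63]]
270 [[120, 13, 19], [21, 36, 172], [23, 38, 174], [22, 36, 106], [24, 34, 104], [21, 34, 105], [22, 36, 106], [21, 38, 107], [20, 37, 104], [40, 23, 34]]
278 [[90, 12, 21], [22, 36, 176], [23, 38, 175], [22, 37, 180], [21, 36, 172], [22, 37, 103], [25, 32, 105], [23, 39, 104], [24, 34, 105], [120, 43, 6]]
286 [[0, 7, 39], [75, 22, 23], [120, 22, 23], [105, 41, 25], [45, 15, 33], [15, 28, 36], [168, 43, 30], [90, 17, 30], [0, 9, 30], [15, 16, 31]]
```

```bash
sed -i 's/"brass":(h>12)&(h<28)&(s>140)&(v>60)/"brass":(h>17)\&(h<26)\&(s>165)\&(v>60)/' h.py; python3 - <<'E'
from plant import r
from h import *
c=cap(r,"wrist")
for b in blobs(c,"brass",.013,150,6000): print(b,intray(b[1]))
E
```

```text
([333, 335], [0.7444, 0.3504], [47, 346], 98.6, 4004) [0.1821, 0.0726]
([378, 296], [0.6935, 0.3841], [15, 59], 17.3, 319) [0.137, 0.1137]
([183, 299], [0.7244, 0.199], [14, 58], 4.6, 194) [0.1392, -0.074]
([281, 208], [0.6197, 0.2796], [18, 64], 9.0, 1486) [0.0481, 0.0217]
([66, 72], [0.5212, 0.0675], [20, 27], 152.4, 383) [-0.0817, -0.1728]
([19, 77], [0.5236, 0.0022], [21, 64], 23.2, 717) [-0.0893, -0.2377]
```

play_rows --rows '[{"slide":[0,0,0],"delta_rot":[0,0,-0.82],"fingers":0.1},{"slide":[0,0,0],"delta_rot":[0,0,-0.82],"fingers":0.1},{"slide":[0,0,0],"delta_rot":[0,0,-0.82],"fingers":0.1},{"slide":[0,0,0],"delta_rot":[0,0,-0.82],"fingers":0.1}]'

```text
time_s: 57.3
tcp_pos: [0.6207, 0.2792, 0.1101]
eef_rot: [-179.9, -0.1, -156.3]
contact_force: [-0.7, -0.5, 0.4]
gripper_width: 0.048
gripper_force: 0.0
```

play_rows --rows '[{"slide":[0.225,-0.243,0.015],"delta_rot":[0,0,0],"fingers":0.1},{"slide":[0.225,-0.243,0.015],"delta_rot":[0,0,0],"fingers":0.1},{"slide":[0.225,-0.243,0.015],"delta_rot":[0,0,0],"fingers":0.1},{"slide":[0.225,-0.243,0.015],"delta_rot":[0,0,0],"fingers":0.1},{"slide":[0.225,-0.243,0.015],"delta_rot":[0,0,0],"fingers":0.1},{"slide":[0.225,-0.243,0.015],"delta_rot":[0,0,0],"fingers":0.1},{"slide":[0,0,0],"delta_rot":[0,0,0],"fingers":0.1}]'

```text
time_s: 58.18
tcp_pos: [0.5205, -0.0045, 0.0973]
eef_rot: [-179.9, -0.2, -156.6]
contact_force: [0.1, 1.2, 0.7]
gripper_width: 0.0483
gripper_force: 0.0
```

```bash
python3 - <<'E'
from plant import r
from h import *
near(r,"brass",0,zg=.004)
E
```

```text
58.175 [ 0.5205 -0.0045  0.0973] [-179.9   -0.2 -156.6] 0.0483
([283, 220], [0.5241, -0.0015], [17, 64], 22.8, 1531)
   slide total [-0.032, 0.01, 0.622] yaw off -0.5542977020494959
```

play_rows --rows '[{"slide":[-0.032,0.01,0.2],"delta_rot":[0,0,0.1],"fingers":0.1},{"slide":[0,0,0.2],"delta_rot":[0,0,0],"fingers":0.1},{"slide":[0,0,0.21],"delta_rot":[0,0,0],"fingers":-0.5},{"slide":[0,0,0],"delta_rot":[0,0,0],"fingers":-1},{"slide":[0,0,0],"delta_rot":[0,0,0],"fingers":-1},{"slide":[0,0,0],"delta_rot":[0,0,0],"fingers":-1},{"slide":[0,0,0],"delta_rot":[0,0,0],"fingers":-1}]'

```text
time_s: 59.1
tcp_pos: [0.528, 0.0019, 0.0085]
eef_rot: [-179.9, 0.2, -156.9]
contact_force: [0.2, 0.9, 1.9]
gripper_width: 0.0164
gripper_force: 17.1
```

play_rows --rows '[{"slide":[0,0,0],"delta_rot":[0,0,0],"fingers":-1},{"slide":[0,0,-0.31],"delta_rot":[0,0,0],"fingers":-1},{"slide":[0,0,-0.31],"delta_rot":[0,0,0],"fingers":-1},{"slide":[0,0,0],"delta_rot":[0,0,0],"fingers":-1}]'

```text
time_s: 59.6
tcp_pos: [0.5295, 0.0023, 0.1043]
eef_rot: [-179.9, 0.5, -156.9]
contact_force: [0.6, 0.0, -1.5]
gripper_width: 0.016
gripper_force: 16.4
```

```bash
cat >> h.py <<'E'
def tp(x,y,z): return np.array([*(TR+Ro.from_euler('z',TY,degrees=True).apply([x,y,0])[:2]),z])
ROW=dict(s=-.066,m=-.018,l=.048)
E
python3 - <<'E'
from plant import r
from h import *
st=r.get_state(); print(st["tcp_pos"],st["eef_rot"],st["gripper_width"],tp(.048,-.025,.1)); plan(st["tcp_pos"],st["eef_rot"],tp(.048,-.025,.1),-171.2)
E
```

```text
[0.52947007 0.00228021 0.10429251] [-179.8547909     0.47414356 -156.87861691] 0.015954156540656312 [0.62675961 0.23343761 0.1       ]
turn 4 x [-0.0, 0.03, 0.78]   slide 6 x [-0.146, 0.237, 0.005]
```

play_rows --rows '[{"slide":[0,0,0],"delta_rot":[0,0.03,0.78],"fingers":-1},{"slide":[0,0,0],"delta_rot":[0,0.03,0.78],"fingers":-1},{"slide":[0,0,0],"delta_rot":[0,0.03,0.78],"fingers":-1},{"slide":[0,0,0],"delta_rot":[0,0.03,0.78],"fingers":-1}]'

```text
time_s: 60.1
tcp_pos: [0.5263, 0.0014, 0.0995]
eef_rot: [-179.9, -0.6, -171.4]
contact_force: [-0.0, 0.7, -1.2]
gripper_width: 0.0165
gripper_force: 16.4
```

play_rows --rows '[{"slide":[-0.146,0.237,0],"delta_rot":[0,0,0],"fingers":-1},{"slide":[-0.146,0.237,0],"delta_rot":[0,0,0],"fingers":-1},{"slide":[-0.146,0.237,0],"delta_rot":[0,0,0],"fingers":-1},{"slide":[-0.146,0.237,0],"delta_rot":[0,0,0],"fingers":-1},{"slide":[-0.146,0.237,0],"delta_rot":[0,0,0],"fingers":-1},{"slide":[-0.146,0.237,0],"delta_rot":[0,0,0],"fingers":-1},{"slide":[0,0,0],"delta_rot":[0,0,0],"fingers":-1}]'

```text
time_s: 60.98
tcp_pos: [0.6246, 0.2347, 0.097]
eef_rot: [-179.8, -0.5, -171.1]
contact_force: [-0.8, -0.2, -2.1]
gripper_width: 0.0164
gripper_force: 16.4
```

```bash
cat >> h.py <<'E'
def held(c,half):
    "offset of a held spacer's centre along tool x, from its seen end (end top edge row in the middle column)"
    m=mask(c,"brass")[120:300,262:300]; k=cv2.connectedComponentsWithStats(m)
    i=1+np.argmax(k[2][1:,4]); s=k[2][i]; top=120+s[1]; c0=262+k[3][i][0]
    q=(c0-c["cx"])/c["fx"],(top-c["cy"])/c["fy"]; th=np.hypot(*q); d=np.array([q[0]/th*np.sin(th),q[1]/th*np.sin(th),np.cos(th)])
    T=np.asarray(c["T_tool_cam"]); o=T[:3,3]; d=T[:3,:3]@d; x=[(o+d*((z-o[2])/d[2]))[0] for z in(0.,-.008)]
    print("held: blob",s.tolist(),"end x at z=0,-8mm",np.round(x,4),"offset",np.round(np.array(x)-half,4))
E
python3 - <<'E'
from plant import r
from h import *
held(pickle.load(open("c11.pkl","rb")),.03)
st=r.get_state(); print(st["time_s"],st["tcp_pos"],intray(st["tcp_pos"][:2]),st["eef_rot"],st["gripper_width"])
c=cap(r,"wrist"); held(c,.03)
E
```

```text
held: blob [2, 83, 36, 83, 2410] end x at z=0,-8mm [0.0345 0.0368] offset [0.0045 0.0068]
60.975 [0.62455206 0.23469857 0.09696958] [0.046, -0.0234] [-179.82501882   -0.53574906 -171.09849176] 0.01640269814757075
held: blob [1, 79, 37, 87, 2766] end x at z=0,-8mm [0.0366 0.0388] offset [0.0066 0.0088]
```

play_rows --rows '[{"slide":[-0.04,0,0.15],"delta_rot":[0,-0.12,0],"fingers":-1},{"slide":[0,0,0.2],"delta_rot":[0,0,0],"fingers":-1},{"slide":[0,0,0.18],"delta_rot":[0,0,0],"fingers":-1},{"slide":[0,0,0.015],"delta_rot":[0,0,0],"fingers":-1},{"slide":[0,0,0],"delta_rot":[0,0,0],"fingers":-1}]'

```text
time_s: 61.65
tcp_pos: [0.6304, 0.2328, 0.0175]
eef_rot: [-179.8, 0.1, -171.2]
contact_force: [-0.5, -0.1, -0.4]
gripper_width: 0.0163
gripper_force: 16.4
```

play_rows --rows '[{"slide":[0,0,0.008],"delta_rot":[0,0,0],"fingers":-1},{"slide":[0,0,0],"delta_rot":[0,0,0],"fingers":-0.35},{"slide":[0,0,0],"delta_rot":[0,0,0],"fingers":-0.35},{"slide":[0,0,0],"delta_rot":[0,0,0],"fingers":-0.35},{"slide":[0,0,-0.2],"delta_rot":[0,0,0],"fingers":-0.35},{"slide":[0,0,-0.35],"delta_rot":[0,0,0],"fingers":0.1},{"slide":[0,0,-0.05],"delta_rot":[0,0,0],"fingers":0.1},{"slide":[0,0,0],"delta_rot":[0,0,0],"fingers":0.1}]'

```text
time_s: 62.65
tcp_pos: [0.6303, 0.2338, 0.1067]
eef_rot: [-179.9, 0.2, -171.2]
contact_force: [0.0, -0.6, -0.7]
gripper_width: 0.0472
gripper_force: 0.0
```

```bash
python3 - <<'E'
from plant import r
from h import *
st=r.get_state(); print(st["time_s"],st["tcp_pos"],st["eef_rot"])
for b in blobs(cap(r,"wrist"),"brass",.013,150,6000): print(b,intray(b[1]))
for n in("top","scene"): print([b for b in blobs(cap(r,n),"brass",.009,20,250) if .35<b[1][0]<.66 and -.2<b[1][1]<.4])
plan(st["tcp_pos"],st["eef_rot"],[.5193,-.082,.1],-187)
E
```

```text
62.65 [0.63027642 0.23376716 0.10667053] [-1.79913153e+02  1.71753287e-01 -1.71210239e+02]
([449, 414], [0.8899, 0.5117], [30, 50], 80.6, 236) [0.3506, 0.2097]
([342, 339], [0.7531, 0.3139], [27, 339], 98.9, 2750) [0.1852, 0.0352]
([184, 302], [0.7338, 0.1556], [12, 51], 9.8, 160) [0.1419, -0.1183]
([377, 297], [0.6993, 0.3353], [14, 58], 16.0, 318) [0.1353, 0.0646]
([339, 207], [0.6193, 0.2793], [18, 63], 8.5, 1466) [0.0476, 0.0215]
([281, 206], [0.6257, 0.2329], [18, 64], 9.3, 1550) [0.0469, -0.0254]
([105, 60], [0.5211, 0.0672], [18, 25], 152.9, 446) [-0.0818, -0.1731]
[([238, 261], [0.434, 0.0691], [17, 23], 150.7, 59), ([285, 264], [0.4265, -0.0388], [17, 40], 26.6, 107), ([240, 224], [0.5212, 0.066], [17, 23], 150.9, 57), ([303, 224], [0.5206, -0.0806], [17, 40], 172.1, 102), ([344, 198], [0.5823, -0.1791], [8, 49], 149.7, 46), ([170, 184], [0.6148, 0.2338], [22, 38], 16.9, 83), ([150, 186], [0.6111, 0.2806], [19, 48], 9.3, 88), ([159, 178], [0.6308, 0.2608], [24, 24], 2.1, 41)]
[([377, 242], [0.6221, 0.2326], [19, 70], 7.8, 105), ([394, 240], [0.6155, 0.2797], [19, 70], 8.8, 101), ([225, 232], [0.5853, -0.181], [9, 49], 146.9, 33), ([313, 213], [0.5185, 0.0651], [16, 33], 155.0, 31), ([261, 213], [0.5182, -0.0828], [16, 48], 172.7, 53), ([312, 190], [0.4309, 0.0692], [16, 29], 152.8, 25), ([275, 188], [0.423, -0.0427], [16, 50], 25.3, 47)]
turn 4 x [-0.0, 0.01, 0.86]   slide 7 x [0.068, -0.311, 0.006]
```

Both long ones are in place. Next medium2 at (0.519,-0.082).

play_rows --rows '[{"slide":[0,0,0],"delta_rot":[0,0,0.86],"fingers":0.1},{"slide":[0,0,0],"delta_rot":[0,0,0.86],"fingers":0.1},{"slide":[0,0,0],"delta_rot":[0,0,0.86],"fingers":0.1},{"slide":[0,0,0],"delta_rot":[0,0,0.86],"fingers":0.1}]'

```text
time_s: 63.3
tcp_pos: [0.6294, 0.2331, 0.1042]
eef_rot: [-179.8, 0.0, 172.9]
contact_force: [-0.5, 0.2, -0.2]
gripper_width: 0.0483
gripper_force: 0.0
```

play_rows --rows '[{"slide":[0.068,-0.311,0.006],"delta_rot":[0,0,0],"fingers":0.1},{"slide":[0.068,-0.311,0.006],"delta_rot":[0,0,0],"fingers":0.1},{"slide":[0.068,-0.311,0.006],"delta_rot":[0,0,0],"fingers":0.1},{"slide":[0.068,-0.311,0.006],"delta_rot":[0,0,0],"fingers":0.1},{"slide":[0.068,-0.311,0.006],"delta_rot":[0,0,0],"fingers":0.1},{"slide":[0.068,-0.311,0.006],"delta_rot":[0,0,0],"fingers":0.1},{"slide":[0.068,-0.311,0.006],"delta_rot":[0,0,0],"fingers":0.1},{"slide":[0,0,0],"delta_rot":[0,0,0],"fingers":0.1}]'

```text
time_s: 64.3
tcp_pos: [0.5174, -0.0845, 0.0989]
eef_rot: [-179.8, -0.0, 172.8]
contact_force: [-0.4, 0.0, -0.0]
gripper_width: 0.0482
gripper_force: 0.0
```

```bash
python3 - <<'E'
from plant import r
from h import *
near(r,"brass",0,zg=.004)
E
```

```text
64.3 [ 0.5174 -0.0845  0.0989] [-179.8   -0.   172.8] 0.0482
([284, 216], [0.5194, -0.0827], [17, 46], 172.4, 1058)
   slide total [-0.012, 0.015, 0.633] yaw off -0.4291739107853516
```

play_rows --rows '[{"slide":[0.008,0.015,0.2],"delta_rot":[0,0,0.1],"fingers":0.1},{"slide":[0,0,0.2],"delta_rot":[0,0,0],"fingers":0.1},{"slide":[0,0,0.22],"delta_rot":[0,0,0],"fingers":-0.5},{"slide":[0,0,0],"delta_rot":[0,0,0],"fingers":-1},{"slide":[0,0,0],"delta_rot":[0,0,0],"fingers":-1},{"slide":[0,0,0],"delta_rot":[0,0,0],"fingers":-1},{"slide":[0,0,0],"delta_rot":[0,0,0],"fingers":-1}]'

```text
time_s: 65.22
tcp_pos: [0.5195, -0.0796, 0.008]
eef_rot: [-179.9, 0.2, 172.6]
contact_force: [1.0, 0.2, 0.8]
gripper_width: 0.0165
gripper_force: 18.6
```

play_rows --rows '[{"slide":[0,0,0],"delta_rot":[0,0,0],"fingers":-1},{"slide":[0,0,-0.31],"delta_rot":[0,0,0],"fingers":-1},{"slide":[0,0,-0.31],"delta_rot":[0,0,0],"fingers":-1},{"slide":[0,0,0],"delta_rot":[0,0,0],"fingers":-1}]'

```text
time_s: 65.72
tcp_pos: [0.5211, -0.0794, 0.1039]
eef_rot: [-180.0, 0.5, 172.6]
contact_force: [0.7, -0.2, -0.6]
gripper_width: 0.0169
gripper_force: 18.2
```

```bash
python3 - <<'E'
from plant import r
from h import *
st=r.get_state(); print(st["tcp_pos"],st["eef_rot"],st["gripper_width"]); plan(st["tcp_pos"],st["eef_rot"],tp(-.018,.025,.1),-171.2); held(cap(r,"wrist"),.021)
E
```

```text
[ 0.52112506 -0.07936288  0.10393344] [-179.99413155    0.53442191  172.59402443] 0.016876972669468252
turn 4 x [-0.0, 0.03, -0.88]   slide 8 x [-0.072, 0.286, 0.003]
held: blob [3, 104, 34, 62, 1838] end x at z=0,-8mm [0.0233 0.0261] offset [0.0023 0.0051]
```

play_rows --rows '[{"slide":[0,0,0],"delta_rot":[0,0,-0.88],"fingers":-1},{"slide":[0,0,0],"delta_rot":[0,0,-0.88],"fingers":-1},{"slide":[0,0,0],"delta_rot":[0,0,-0.88],"fingers":-1},{"slide":[0,0,0],"delta_rot":[0,0,-0.88],"fingers":-1}]'

```text
time_s: 66.28
tcp_pos: [0.5176, -0.0798, 0.0986]
eef_rot: [-179.9, -0.1, -171.2]
contact_force: [0.5, 0.2, 0.2]
gripper_width: 0.0171
gripper_force: 18.3
```

play_rows --rows '[{"slide":[-0.072,0.286,0],"delta_rot":[0,0,0],"fingers":-1},{"slide":[-0.072,0.286,0],"delta_rot":[0,0,0],"fingers":-1},{"slide":[-0.072,0.286,0],"delta_rot":[0,0,0],"fingers":-1},{"slide":[-0.072,0.286,0],"delta_rot":[0,0,0],"fingers":-1},{"slide":[-0.072,0.286,0],"delta_rot":[0,0,0],"fingers":-1},{"slide":[-0.072,0.286,0],"delta_rot":[0,0,0],"fingers":-1},{"slide":[-0.072,0.286,0],"delta_rot":[0,0,0],"fingers":-1},{"slide":[-0.072,0.286,0],"delta_rot":[0,0,0],"fingers":-1}]'

```text
time_s: 67.28
tcp_pos: [0.5513, 0.2735, 0.0976]
eef_rot: [-179.8, -0.0, -171.3]
contact_force: [0.3, 0.4, -0.5]
gripper_width: 0.0169
gripper_force: 18.3
```

play_rows --rows '[{"slide":[0,0,0],"delta_rot":[0,0,0],"fingers":-1},{"slide":[0,0,0],"delta_rot":[0,0,0],"fingers":-1}]'

```text
time_s: 67.53
tcp_pos: [0.5511, 0.2721, 0.0977]
eef_rot: [-179.8, -0.1, -171.3]
contact_force: [-0.2, -0.6, -1.0]
gripper_width: 0.0166
gripper_force: 18.3
```

```bash
python3 - <<'E'
from plant import r
from h import *
st=r.get_state(); print(st["tcp_pos"],intray(st["tcp_pos"][:2]),st["eef_rot"],st["gripper_width"]); plan(st["tcp_pos"],st["eef_rot"],tp(-.018,.025,.016),-171.2); held(cap(r,"wrist"),.021)
E
```

```text
[0.5511329  0.27206303 0.09772416] [-0.0208, 0.0247] [-1.79775801e+02 -5.87371923e-02 -1.71289512e+02] 0.01664008620516037
turn 1 x [-0.05, -0.01, -0.02]   slide 2 x [-0.009, 0.001, 0.272]
held: blob [2, 104, 36, 62, 1871] end x at z=0,-8mm [0.0232 0.0261] offset [0.0022 0.0051]
```

play_rows --rows '[{"slide":[-0.018,0,0.17],"delta_rot":[0,0,0],"fingers":-1},{"slide":[0,0,0.2],"delta_rot":[0,0,0],"fingers":-1},{"slide":[0,0,0.18],"delta_rot":[0,0,0],"fingers":-1},{"slide":[0,0,0],"delta_rot":[0,0,0],"fingers":-1},{"slide":[0,0,0],"delta_rot":[0,0,0],"fingers":-1}]'

```text
time_s: 68.2
tcp_pos: [0.5555, 0.2726, 0.0177]
eef_rot: [-179.9, 0.1, -171.3]
contact_force: [-0.0, -0.5, -1.0]
gripper_width: 0.0172
gripper_force: 18.3
```

play_rows --rows '[{"slide":[0,0,0.008],"delta_rot":[0,0,0],"fingers":-1},{"slide":[0,0,0],"delta_rot":[0,0,0],"fingers":-0.35},{"slide":[0,0,0],"delta_rot":[0,0,0],"fingers":-0.35},{"slide":[0,0,0],"delta_rot":[0,0,0],"fingers":-0.35},{"slide":[0,0,-0.2],"delta_rot":[0,0,0],"fingers":-0.35},{"slide":[0,0,-0.35],"delta_rot":[0,0,0],"fingers":0.1},{"slide":[0,0,-0.02],"delta_rot":[0,0,0],"fingers":0.1},{"slide":[0,0,0],"delta_rot":[0,0,0],"fingers":0.1}]'

```text
time_s: 69.2
tcp_pos: [0.5547, 0.2732, 0.1015]
eef_rot: [-179.9, 0.1, -171.3]
contact_force: [-0.8, -1.0, 0.4]
gripper_width: 0.0471
gripper_force: 0.0
```

```bash
python3 - <<'E'
from plant import r
from h import *
st=r.get_state(); print(st["time_s"],st["tcp_pos"],st["eef_rot"])
for b in blobs(cap(r,"wrist"),"brass",.013,150,6000): print(b,intray(b[1]))
for n in("scene",): print([b for b in blobs(cap(r,n),"brass",.009,20,250) if .35<b[1][0]<.66 and -.2<b[1][1]<.4])
plan(st["tcp_pos"],st["eef_rot"],[.4235,-.0425,.1],-154.5)
E
```

```text
69.2 [0.55471231 0.27320498 0.10146151] [-1.79898857e+02  1.25682713e-01 -1.71305461e+02]
([451, 414], [0.8096, 0.5502], [27, 71], 80.0, 283) [0.2771, 0.2601]
([343, 339], [0.6732, 0.3527], [19, 332], 98.9, 2655) [0.1121, 0.0858]
([378, 298], [0.6225, 0.3732], [13, 56], 15.8, 291) [0.0652, 0.1138]
([184, 300], [0.6512, 0.1964], [14, 56], 1.5, 181) [0.0665, -0.0653]
([277, 269], [0.604, 0.2772], [18, 34], 8.9, 617) [0.0322, 0.0217]
([280, 215], [0.5561, 0.2723], [18, 46], 9.2, 1124) [-0.0159, 0.0242]
([60, 144], [0.5208, 0.0674], [18, 31], 152.3, 374) [-0.0821, -0.1729]
([71, 47], [0.4337, 0.0706], [20, 25], 152.3, 416) [-0.1677, -0.1564]
[([378, 242], [0.6234, 0.233], [20, 69], 10.2, 103), ([394, 240], [0.6165, 0.2798], [18, 67], 6.8, 101), ([225, 232], [0.5853, -0.1807], [9, 49], 146.9, 31), ([387, 221], [0.5511, 0.2719], [18, 50], 7.5, 63), ([313, 213], [0.5185, 0.0651], [16, 33], 155.0, 31), ([312, 190], [0.4306, 0.069], [15, 29], 152.8, 24), ([275, 188], [0.423, -0.0427], [16, 50], 25.3, 47)]
turn 4 x [-0.01, 0.01, -0.92]   slide 7 x [0.242, -0.218, 0.001]
```

Medium placed. Now medium1 (the knocked one).

play_rows --rows '[{"slide":[0,0,0],"delta_rot":[0,0,-0.92],"fingers":0.1},{"slide":[0,0,0],"delta_rot":[0,0,-0.92],"fingers":0.1},{"slide":[0,0,0],"delta_rot":[0,0,-0.92],"fingers":0.1},{"slide":[0,0,0],"delta_rot":[0,0,-0.92],"fingers":0.1}]'

```text
time_s: 69.8
tcp_pos: [0.5542, 0.2726, 0.0995]
eef_rot: [-179.8, -0.1, -154.3]
contact_force: [-0.0, 0.8, 0.3]
gripper_width: 0.0481
gripper_force: 0.0
```

play_rows --rows '[{"slide":[0.242,-0.218,0],"delta_rot":[0,0,0],"fingers":0.1},{"slide":[0.242,-0.218,0],"delta_rot":[0,0,0],"fingers":0.1},{"slide":[0.242,-0.218,0],"delta_rot":[0,0,0],"fingers":0.1},{"slide":[0.242,-0.218,0],"delta_rot":[0,0,0],"fingers":0.1},{"slide":[0.242,-0.218,0],"delta_rot":[0,0,0],"fingers":0.1},{"slide":[0.242,-0.218,0],"delta_rot":[0,0,0],"fingers":0.1},{"slide":[0.242,-0.218,0],"delta_rot":[0,0,0],"fingers":0.1},{"slide":[0,0,0],"delta_rot":[0,0,0],"fingers":0.1}]'

```text
time_s: 70.8
tcp_pos: [0.4218, -0.0455, 0.1006]
eef_rot: [-179.9, -0.1, -154.6]
contact_force: [0.3, 0.4, 0.1]
gripper_width: 0.048
gripper_force: 0.0
```

```bash
python3 - <<'E'
from plant import r
from h import *
near(r,"brass",0,zg=.004)
E
```

```text
70.8 [ 0.4218 -0.0455  0.1006] [-1.799e+02 -1.000e-01 -1.546e+02] 0.048
([284, 219], [0.4255, -0.0408], [17, 45], 25.0, 1032)
   slide total [-0.037, 0.019, 0.644] yaw off -0.37721153474751645
```

play_rows --rows '[{"slide":[-0.017,0.019,0.2],"delta_rot":[0,0,0.1],"fingers":0.1},{"slide":[0,0,0.21],"delta_rot":[0,0,0],"fingers":0.1},{"slide":[0,0,0.22],"delta_rot":[0,0,0],"fingers":-0.5},{"slide":[0,0,0],"delta_rot":[0,0,0],"fingers":-1},{"slide":[0,0,0],"delta_rot":[0,0,0],"fingers":-1},{"slide":[0,0,0],"delta_rot":[0,0,0],"fingers":-1},{"slide":[0,0,0],"delta_rot":[0,0,0],"fingers":-1}]'

```text
time_s: 71.72
tcp_pos: [0.4265, -0.0392, 0.0081]
eef_rot: [-179.8, 0.2, -154.9]
contact_force: [-0.7, 1.6, 2.6]
gripper_width: 0.0168
gripper_force: 19.5
```

play_rows --rows '[{"slide":[0,0,0],"delta_rot":[0,0,0],"fingers":-1},{"slide":[0,0,-0.31],"delta_rot":[0,0,0],"fingers":-1},{"slide":[0,0,-0.32],"delta_rot":[0,0,0],"fingers":-1},{"slide":[0,0,0],"delta_rot":[0,0,0],"fingers":-1}]'

```text
time_s: 72.22
tcp_pos: [0.4277, -0.0387, 0.1052]
eef_rot: [-179.8, 0.5, -154.9]
contact_force: [0.3, 0.4, -1.6]
gripper_width: 0.017
gripper_force: 18.4
```

```bash
python3 - <<'E'
from plant import r
from h import *
st=r.get_state(); print(st["tcp_pos"],st["eef_rot"],st["gripper_width"]); plan(st["tcp_pos"],st["eef_rot"],tp(-.018,-.025,.1),-171.2); held(cap(r,"wrist"),.021)
E
```

```text
[ 0.42771949 -0.03874217  0.10516856] [-179.77669719    0.46945826 -154.8677191 ] 0.017035154875481885
turn 4 x [-0.01, 0.03, 0.89]   slide 6 x [-0.191, 0.265, 0.006]
held: blob [3, 101, 34, 65, 1963] end x at z=0,-8mm [0.0248 0.0275] offset [0.0038 0.0065]
```

play_rows --rows '[{"slide":[0,0,0],"delta_rot":[0,0,0.89],"fingers":-1},{"slide":[0,0,0],"delta_rot":[0,0,0.89],"fingers":-1},{"slide":[0,0,0],"delta_rot":[0,0,0.89],"fingers":-1},{"slide":[0,0,0],"delta_rot":[0,0,0.89],"fingers":-1}]'

```text
time_s: 72.78
tcp_pos: [0.4243, -0.0397, 0.1004]
eef_rot: [-179.8, -0.1, -171.4]
contact_force: [-0.3, 0.0, -0.9]
gripper_width: 0.0169
gripper_force: 18.4
```

play_rows --rows '[{"slide":[-0.191,0.265,0],"delta_rot":[0,0,0],"fingers":-1},{"slide":[-0.191,0.265,0],"delta_rot":[0,0,0],"fingers":-1},{"slide":[-0.191,0.265,0],"delta_rot":[0,0,0],"fingers":-1},{"slide":[-0.191,0.265,0],"delta_rot":[0,0,0],"fingers":-1},{"slide":[-0.191,0.265,0],"delta_rot":[0,0,0],"fingers":-1},{"slide":[-0.191,0.265,0],"delta_rot":[0,0,0],"fingers":-1},{"slide":[0,0,0],"delta_rot":[0,0,0],"fingers":-1},{"slide":[0,0,0],"delta_rot":[0,0,0],"fingers":-1}]'

```text
time_s: 73.78
tcp_pos: [0.5577, 0.2218, 0.0995]
eef_rot: [-179.8, -0.1, -171.2]
contact_force: [1.3, -0.8, 0.5]
gripper_width: 0.0169
gripper_force: 18.4
```

```bash
python3 - <<'E'
from plant import r
from h import *
st=r.get_state(); print(st["tcp_pos"],intray(st["tcp_pos"][:2]),st["eef_rot"],st["gripper_width"]); plan(st["tcp_pos"],st["eef_rot"],tp(-.017,-.025,.016),-171.2); held(cap(r,"wrist"),.021)
E
```

```text
[0.5576511  0.22184013 0.09946418] [-0.0221, -0.0259] [-1.79773456e+02 -9.16358924e-02 -1.71210816e+02] 0.016933797989840654
turn 1 x [-0.05, -0.02, -0.0]   slide 2 x [-0.017, 0.003, 0.278]
held: blob [2, 100, 36, 66, 1991] end x at z=0,-8mm [0.0254 0.0282] offset [0.0044 0.0072]
```

play_rows --rows '[{"slide":[-0.034,0,0.17],"delta_rot":[0,0,0],"fingers":-1},{"slide":[0,0,0.2],"delta_rot":[0,0,0],"fingers":-1},{"slide":[0,0,0.19],"delta_rot":[0,0,0],"fingers":-1},{"slide":[0,0,0],"delta_rot":[0,0,0],"fingers":-1},{"slide":[0,0,0],"delta_rot":[0,0,0],"fingers":-1}]'

```text
time_s: 74.45
tcp_pos: [0.5644, 0.2229, 0.0183]
eef_rot: [-179.9, 0.1, -171.2]
contact_force: [-0.6, 0.3, 0.6]
gripper_width: 0.0168
gripper_force: 18.4
```

play_rows --rows '[{"slide":[0,0,0.008],"delta_rot":[0,0,0],"fingers":-1},{"slide":[0,0,0],"delta_rot":[0,0,0],"fingers":-0.35},{"slide":[0,0,0],"delta_rot":[0,0,0],"fingers":-0.35},{"slide":[0,0,0],"delta_rot":[0,0,0],"fingers":-0.35},{"slide":[0,0,-0.2],"delta_rot":[0,0,0],"fingers":-0.35},{"slide":[0,0,-0.35],"delta_rot":[0,0,0],"fingers":0.1},{"slide":[0,0,-0.02],"delta_rot":[0,0,0],"fingers":0.1},{"slide":[0,0,0],"delta_rot":[0,0,0],"fingers":0.1}]'

```text
time_s: 75.45
tcp_pos: [0.5638, 0.2235, 0.1019]
eef_rot: [-179.9, 0.1, -171.2]
contact_force: [-0.3, -0.8, -1.5]
gripper_width: 0.0472
gripper_force: 0.0
```

```bash
python3 - <<'E'
from plant import r
from h import *
st=r.get_state(); print(st["time_s"],st["tcp_pos"],st["eef_rot"])
for b in blobs(cap(r,"wrist"),"brass",.013,150,6000): print(b,intray(b[1]))
for n in("scene",): print([b for b in blobs(cap(r,n),"brass",.009,20,250) if .35<b[1][0]<.66 and -.2<b[1][1]<.4])
plan(st["tcp_pos"],st["eef_rot"],[.5195,.066,.1],-208)
E
```

```text
75.45 [0.56383483 0.22347984 0.10186688] [-1.79896426e+02  1.26673396e-01 -1.71219531e+02]
([451, 414], [0.8188, 0.5013], [27, 71], 80.1, 283) [0.2788, 0.2103]
([342, 339], [0.6827, 0.3021], [19, 332], 98.9, 2664) [0.1138, 0.0343]
([378, 295], [0.6278, 0.3225], [13, 56], 16.0, 283) [0.0627, 0.0629]
([183, 298], [0.6592, 0.1463], [13, 55], 7.0, 169) [0.0667, -0.1161]
([281, 268], [0.6117, 0.2305], [18, 36], 8.0, 654) [0.0327, -0.0256]
([342, 213], [0.5561, 0.2721], [18, 46], 8.7, 1051) [-0.0159, 0.024]
([280, 213], [0.5631, 0.2225], [18, 46], 8.2, 1117) [-0.0166, -0.0261]
([105, 137], [0.5206, 0.067], [18, 29], 152.5, 464) [-0.0824, -0.1732]
([119, 35], [0.4336, 0.0701], [18, 24], 151.6, 472) [-0.1679, -0.1569]
[([377, 242], [0.6224, 0.2327], [19, 69], 9.0, 104), ([394, 240], [0.616, 0.28], [18, 70], 6.4, 99), ([225, 233], [0.5861, -0.181], [9, 49], 148.5, 29), ([370, 223], [0.5574, 0.2222], [18, 49], 9.5, 62), ([387, 221], [0.5506, 0.272], [18, 49], 12.4, 59), ([313, 213], [0.5185, 0.0651], [16, 33], 155.0, 31), ([312, 190], [0.4309, 0.0692], [16, 29], 152.8, 25)]
turn 8 x [-0.0, 0.0, 1.0]   slide 4 x [-0.058, -0.266, 0.003]
```

Both mediums good. Short2 now.

play_rows --rows '[{"slide":[0,0,0],"delta_rot":[0,0,1],"fingers":0.1},{"slide":[0,0,0],"delta_rot":[0,0,1],"fingers":0.1},{"slide":[0,0,0],"delta_rot":[0,0,1],"fingers":0.1},{"slide":[0,0,0],"delta_rot":[0,0,1],"fingers":0.1},{"slide":[0,0,0],"delta_rot":[0,0,1],"fingers":0.1},{"slide":[0,0,0],"delta_rot":[0,0,1],"fingers":0.1},{"slide":[0,0,0],"delta_rot":[0,0,1],"fingers":0.1},{"slide":[0,0,0],"delta_rot":[0,0,1],"fingers":0.1}]'

```text
time_s: 76.55
tcp_pos: [0.5632, 0.2229, 0.1]
eef_rot: [-179.8, 0.1, 152.0]
contact_force: [-0.7, 0.2, -0.1]
gripper_width: 0.0479
gripper_force: 0.0
```

play_rows --rows '[{"slide":[-0.058,-0.266,0],"delta_rot":[0,0,0],"fingers":0.1},{"slide":[-0.058,-0.266,0],"delta_rot":[0,0,0],"fingers":0.1},{"slide":[-0.058,-0.266,0],"delta_rot":[0,0,0],"fingers":0.1},{"slide":[-0.058,-0.266,0],"delta_rot":[0,0,0],"fingers":0.1},{"slide":[0,0,0],"delta_rot":[0,0,0],"fingers":0.1}]'

```text
time_s: 77.18
tcp_pos: [0.5182, 0.0635, 0.1007]
eef_rot: [-179.8, 0.0, 152.0]
contact_force: [-0.1, 1.2, -0.4]
gripper_width: 0.0482
gripper_force: 0.0
```

```bash
python3 - <<'E'
from plant import r
from h import *
near(r,"brass",0,zg=.004)
E
```

```text
77.175 [0.5182 0.0635 0.1007] [-179.8    0.   152. ] 0.0482
([285, 215], [0.5207, 0.0643], [18, 27], 152.7, 591)
   slide total [-0.012, 0.015, 0.644] yaw off 0.7228602460986053
```

play_rows --rows '[{"slide":[0.006,0.015,0.2],"delta_rot":[0,0,-0.1],"fingers":0.1},{"slide":[0,0,0.21],"delta_rot":[0,0,0],"fingers":0.1},{"slide":[0,0,0.22],"delta_rot":[0,0,0],"fingers":-0.5},{"slide":[0,0,0],"delta_rot":[0,0,0],"fingers":-1},{"slide":[0,0,0],"delta_rot":[0,0,0],"fingers":-1},{"slide":[0,0,0],"delta_rot":[0,0,0],"fingers":-1},{"slide":[0,0,0],"delta_rot":[0,0,0],"fingers":-1}]'

```text
time_s: 78.1
tcp_pos: [0.5211, 0.0686, 0.0083]
eef_rot: [180.0, 0.2, 152.6]
contact_force: [-0.9, 0.6, -0.3]
gripper_width: 0.0165
gripper_force: 18.5
```

play_rows --rows '[{"slide":[0,0,0],"delta_rot":[0,0,0],"fingers":-1},{"slide":[0,0,-0.31],"delta_rot":[0,0,0],"fingers":-1},{"slide":[0,0,-0.32],"delta_rot":[0,0,0],"fingers":-1},{"slide":[0,0,0],"delta_rot":[0,0,0],"fingers":-1}]'

```text
time_s: 78.6
tcp_pos: [0.5228, 0.0695, 0.1059]
eef_rot: [179.7, 0.4, 152.6]
contact_force: [-0.2, 0.4, -1.4]
gripper_width: 0.0166
gripper_force: 18.5
```

```bash
python3 - <<'E'
from plant import r
from h import *
st=r.get_state(); print(st["tcp_pos"],st["eef_rot"],st["gripper_width"]); plan(st["tcp_pos"],st["eef_rot"],tp(-.066,.025,.1),-171.2); held(cap(r,"wrist"),.012)
E
```

```text
[0.52279216 0.06948497 0.10593054] [179.71506917   0.44016468 152.61384847] 0.016588252630869424
turn 8 x [0.0, 0.01, -0.99]   slide 4 x [-0.023, 0.327, 0.01]
held: blob [3, 121, 34, 45, 1255] end x at z=0,-8mm [0.0136 0.017 ] offset [0.0016 0.005 ]
```

play_rows --rows '[{"slide":[0,0,0],"delta_rot":[0,0,-0.99],"fingers":-1},{"slide":[0,0,0],"delta_rot":[0,0,-0.99],"fingers":-1},{"slide":[0,0,0],"delta_rot":[0,0,-0.99],"fingers":-1},{"slide":[0,0,0],"delta_rot":[0,0,-0.99],"fingers":-1},{"slide":[0,0,0],"delta_rot":[0,0,-0.99],"fingers":-1},{"slide":[0,0,0],"delta_rot":[0,0,-0.99],"fingers":-1},{"slide":[0,0,0],"delta_rot":[0,0,-0.99],"fingers":-1},{"slide":[0,0,0],"delta_rot":[0,0,-0.99],"fingers":-1}]'

```text
time_s: 79.65
tcp_pos: [0.5194, 0.068, 0.1005]
eef_rot: [-179.8, -0.0, -171.0]
contact_force: [-0.4, -0.7, -1.5]
gripper_width: 0.0169
gripper_force: 18.5
```

play_rows --rows '[{"slide":[-0.023,0.327,0],"delta_rot":[0,0,0],"fingers":-1},{"slide":[-0.023,0.327,0],"delta_rot":[0,0,0],"fingers":-1},{"slide":[-0.023,0.327,0],"delta_rot":[0,0,0],"fingers":-1},{"slide":[-0.023,0.327,0],"delta_rot":[0,0,0],"fingers":-1},{"slide":[0,0,0],"delta_rot":[0,0,0],"fingers":-1},{"slide":[0,0,0],"delta_rot":[0,0,0],"fingers":-1}]'

```text
time_s: 80.4
tcp_pos: [0.5028, 0.2639, 0.1001]
eef_rot: [-179.8, -0.0, -171.1]
contact_force: [-0.5, -1.6, -0.5]
gripper_width: 0.0167
gripper_force: 18.5
```

```bash
python3 - <<'E'
from plant import r
from h import *
st=r.get_state(); print(st["tcp_pos"],intray(st["tcp_pos"][:2]),st["eef_rot"],st["gripper_width"]); plan(st["tcp_pos"],st["eef_rot"],tp(-.066,.025,.016),-171.2); held(cap(r,"wrist"),.012)
E
```

```text
[0.5027671  0.26386702 0.10008584] [-0.0699, 0.024] [-1.79779971e+02 -3.32986552e-02 -1.71090503e+02] 0.016661751917065783
turn 1 x [-0.05, -0.01, 0.02]   slide 2 x [-0.013, 0.003, 0.28]
held: blob [3, 121, 33, 45, 1258] end x at z=0,-8mm [0.0137 0.0171] offset [0.0017 0.0051]
```

play_rows --rows '[{"slide":[-0.02,0,0.17],"delta_rot":[0,0,0],"fingers":-1},{"slide":[0,0,0.2],"delta_rot":[0,0,0],"fingers":-1},{"slide":[0,0,0.19],"delta_rot":[0,0,0],"fingers":-1},{"slide":[0,0,0],"delta_rot":[0,0,0],"fingers":-1},{"slide":[0,0,0],"delta_rot":[0,0,0],"fingers":-1}]'

```text
time_s: 81.08
tcp_pos: [0.5073, 0.2643, 0.0182]
eef_rot: [-179.9, 0.1, -171.1]
contact_force: [0.6, -0.3, 0.4]
gripper_width: 0.0166
gripper_force: 18.5
```

play_rows --rows '[{"slide":[0,0,0.008],"delta_rot":[0,0,0],"fingers":-1},{"slide":[0,0,0],"delta_rot":[0,0,0],"fingers":-0.35},{"slide":[0,0,0],"delta_rot":[0,0,0],"fingers":-0.35},{"slide":[0,0,0],"delta_rot":[0,0,0],"fingers":-0.35},{"slide":[0,0,-0.2],"delta_rot":[0,0,0],"fingers":-0.35},{"slide":[0,0,-0.35],"delta_rot":[0,0,0],"fingers":0.1},{"slide":[0,0,-0.02],"delta_rot":[0,0,0],"fingers":0.1},{"slide":[0,0,0],"delta_rot":[0,0,0],"fingers":0.1}]'

```text
time_s: 82.08
tcp_pos: [0.5065, 0.2649, 0.1018]
eef_rot: [-179.9, 0.1, -171.1]
contact_force: [0.4, -0.8, -0.6]
gripper_width: 0.0471
gripper_force: 0.0
```

```bash
python3 - <<'E'
from plant import r
from h import *
st=r.get_state(); print(st["time_s"],st["tcp_pos"],st["eef_rot"])
for b in blobs(cap(r,"wrist"),"brass",.013,150,6000)[3:]: print(b,intray(b[1]))
for n in("scene",): print([b for b in blobs(cap(r,n),"brass",.009,20,250) if .35<b[1][0]<.66 and -.2<b[1][1]<.4])
plan(st["tcp_pos"],st["eef_rot"],[.432,.069,.1],-208.5)
E
```

```text
82.075 [0.50645474 0.26494054 0.10182641] [-1.79898174e+02  1.13866260e-01 -1.71128533e+02]
([281, 265], [0.5521, 0.2717], [18, 40], 9.0, 746) [-0.0199, 0.0242]
([280, 217], [0.5092, 0.2645], [18, 29], 9.4, 641) [-0.0634, 0.0237]
([72, 100], [0.4336, 0.0706], [18, 28], 151.1, 412) [-0.1678, -0.1564]
[([377, 242], [0.6219, 0.2328], [20, 70], 8.9, 109), ([394, 240], [0.6158, 0.2795], [19, 69], 8.8, 107), ([225, 232], [0.5858, -0.1808], [9, 49], 148.5, 29), ([370, 223], [0.5576, 0.2221], [19, 49], 10.8, 65), ([387, 221], [0.551, 0.2721], [20, 50], 9.3, 64), ([381, 208], [0.5038, 0.2641], [18, 29], 11.8, 31), ([312, 190], [0.4309, 0.0692], [16, 29], 152.8, 25)]
turn 9 x [-0.0, 0.0, 0.91]   slide 5 x [-0.037, -0.277, 0.002]
```

play_rows --rows '[{"slide":[0,0,0],"delta_rot":[0,0,1],"fingers":0.1},{"slide":[0,0,0],"delta_rot":[0,0,1],"fingers":0.1},{"slide":[0,0,0],"delta_rot":[0,0,1],"fingers":0.1},{"slide":[0,0,0],"delta_rot":[0,0,1],"fingers":0.1},{"slide":[0,0,0],"delta_rot":[0,0,1],"fingers":0.1},{"slide":[0,0,0],"delta_rot":[0,0,1],"fingers":0.1},{"slide":[0,0,0],"delta_rot":[0,0,1],"fingers":0.1},{"slide":[0,0,0],"delta_rot":[0,0,1],"fingers":0.1}]'

```text
time_s: 83.18
tcp_pos: [0.5059, 0.2643, 0.1001]
eef_rot: [-179.8, 0.1, 152.1]
contact_force: [0.3, 0.1, -0.8]
gripper_width: 0.0481
gripper_force: 0.0
```

play_rows --rows '[{"slide":[-0.037,-0.277,0],"delta_rot":[0,0,0],"fingers":0.1},{"slide":[-0.037,-0.277,0],"delta_rot":[0,0,0],"fingers":0.1},{"slide":[-0.037,-0.277,0],"delta_rot":[0,0,0],"fingers":0.1},{"slide":[-0.037,-0.277,0],"delta_rot":[0,0,0],"fingers":0.1},{"slide":[-0.037,-0.277,0],"delta_rot":[0,0,0],"fingers":0.1},{"slide":[0,0,0],"delta_rot":[0,0,0],"fingers":0.1}]'

```text
time_s: 83.92
tcp_pos: [0.4322, 0.0656, 0.1009]
eef_rot: [-179.8, 0.1, 152.1]
contact_force: [0.7, -0.1, -0.3]
gripper_width: 0.0484
gripper_force: 0.0
```

```bash
python3 - <<'E'
from plant import r
from h import *
near(r,"brass",0,zg=.004); print(r.get_state()["joints"])
E
```

```text
83.925 [0.4322 0.0656 0.1009] [-1.798e+02  1.000e-01  1.521e+02] 0.0484
([285, 212], [0.4331, 0.0676], [17, 27], 151.7, 601)
   slide total [0.001, 0.017, 0.646] yaw off -0.3792300287689443
[  34.86784378    5.47678995  -37.99269111    0.22727253  -46.60945647
 -152.90211032]
```

play_rows --rows '[{"slide":[0.016,0.017,0.2],"delta_rot":[0,0,0],"fingers":0.1},{"slide":[0,0,0.21],"delta_rot":[0,0,0],"fingers":0.1},{"slide":[0,0,0.22],"delta_rot":[0,0,0],"fingers":-0.5},{"slide":[0,0,0],"delta_rot":[0,0,0],"fingers":-1},{"slide":[0,0,0],"delta_rot":[0,0,0],"fingers":-1},{"slide":[0,0,0],"delta_rot":[0,0,0],"fingers":-1},{"slide":[0,0,0],"delta_rot":[0,0,0],"fingers":-1}]'

```text
time_s: 84.85
tcp_pos: [0.4341, 0.0717, 0.0084]
eef_rot: [180.0, 0.2, 152.2]
contact_force: [-0.3, 0.5, -2.2]
gripper_width: 0.0169
gripper_force: 18.5
```

play_rows --rows '[{"slide":[0,0,0],"delta_rot":[0,0,0],"fingers":-1},{"slide":[0,0,-0.31],"delta_rot":[0,0,0],"fingers":-1},{"slide":[0,0,-0.32],"delta_rot":[0,0,0],"fingers":-1},{"slide":[0,0,0],"delta_rot":[0,0,0],"fingers":-1}]'

```text
time_s: 85.35
tcp_pos: [0.4356, 0.0728, 0.1056]
eef_rot: [179.7, 0.4, 152.2]
contact_force: [0.2, -0.0, 0.1]
gripper_width: 0.0167
gripper_force: 18.5
```

```bash
python3 - <<'E'
from plant import r
from h import *
st=r.get_state(); print(st["tcp_pos"],st["eef_rot"],st["gripper_width"]); plan(st["tcp_pos"],st["eef_rot"],tp(-.066,-.025,.1),-171.2); held(cap(r,"wrist"),.012)
E
```

```text
[0.43556574 0.07278691 0.10563985] [179.68740986   0.38616677 152.24193836] 0.016688640727613797
turn 8 x [0.0, 0.01, -1.0]   slide 4 x [-0.166, 0.216, 0.009]
held: blob [3, 120, 34, 46, 1294] end x at z=0,-8mm [0.0142 0.0175] offset [0.0022 0.0055]
```

play_rows --rows '[{"slide":[0,0,0],"delta_rot":[0,0,-1],"fingers":-1},{"slide":[0,0,0],"delta_rot":[0,0,-1],"fingers":-1},{"slide":[0,0,0],"delta_rot":[0,0,-1],"fingers":-1},{"slide":[0,0,0],"delta_rot":[0,0,-1],"fingers":-1},{"slide":[0,0,0],"delta_rot":[0,0,-1],"fingers":-1},{"slide":[0,0,0],"delta_rot":[0,0,-1],"fingers":-1},{"slide":[0,0,0],"delta_rot":[0,0,-1],"fingers":-1},{"slide":[0,0,0],"delta_rot":[0,0,-1],"fingers":-1}]'

```text
time_s: 86.4
tcp_pos: [0.4325, 0.071, 0.1007]
eef_rot: [-179.8, -0.0, -171.0]
contact_force: [1.3, 0.9, 0.0]
gripper_width: 0.0169
gripper_force: 18.5
```

play_rows --rows '[{"slide":[-0.166,0.216,0],"delta_rot":[0,0,0],"fingers":-1},{"slide":[-0.166,0.216,0],"delta_rot":[0,0,0],"fingers":-1},{"slide":[-0.166,0.216,0],"delta_rot":[0,0,0],"fingers":-1},{"slide":[-0.166,0.216,0],"delta_rot":[0,0,0],"fingers":-1},{"slide":[0,0,0],"delta_rot":[0,0,0],"fingers":-1},{"slide":[0,0,0],"delta_rot":[0,0,0],"fingers":-1}]'

```text
time_s: 87.15
tcp_pos: [0.5107, 0.2142, 0.1003]
eef_rot: [-179.8, -0.1, -171.1]
contact_force: [0.6, -0.1, -0.3]
gripper_width: 0.0165
gripper_force: 18.5
```

```bash
python3 - <<'E'
from plant import r
from h import *
st=r.get_state(); print(st["tcp_pos"],intray(st["tcp_pos"][:2]),st["eef_rot"],st["gripper_width"]); plan(st["tcp_pos"],st["eef_rot"],tp(-.066,-.025,.016),-171.2)
E
```

```text
[0.51067696 0.2141576  0.10030076] [-0.0697, -0.0263] [-1.79776927e+02 -6.57239831e-02 -1.71119741e+02] 0.016530714529262053
turn 1 x [-0.05, -0.01, 0.02]   slide 2 x [-0.012, 0.004, 0.281]
```

play_rows --rows '[{"slide":[-0.014,0.006,0.17],"delta_rot":[0,0,0],"fingers":-1},{"slide":[0,0,0.2],"delta_rot":[0,0,0],"fingers":-1},{"slide":[0,0,0.19],"delta_rot":[0,0,0],"fingers":-1},{"slide":[0,0,0],"delta_rot":[0,0,0],"fingers":-1},{"slide":[0,0,0],"delta_rot":[0,0,0],"fingers":-1}]'

```text
time_s: 87.78
tcp_pos: [0.5141, 0.2157, 0.0186]
eef_rot: [-179.9, 0.1, -171.1]
contact_force: [-0.4, 0.0, -0.9]
gripper_width: 0.0167
gripper_force: 18.5
```

play_rows --rows '[{"slide":[0,0,0.008],"delta_rot":[0,0,0],"fingers":-1},{"slide":[0,0,0],"delta_rot":[0,0,0],"fingers":-0.35},{"slide":[0,0,0],"delta_rot":[0,0,0],"fingers":-0.35},{"slide":[0,0,0],"delta_rot":[0,0,0],"fingers":-0.35},{"slide":[0,0,-0.2],"delta_rot":[0,0,0],"fingers":-0.35},{"slide":[0,0,-0.35],"delta_rot":[0,0,0],"fingers":0.1},{"slide":[0,0,-0.3],"delta_rot":[0,0,0],"fingers":0.1},{"slide":[0,0,0],"delta_rot":[0,0,0],"fingers":0.1}]'

```text
time_s: 88.78
tcp_pos: [0.5156, 0.2177, 0.1482]
eef_rot: [179.9, 0.5, -171.1]
contact_force: [0.3, 0.5, -0.3]
gripper_width: 0.0475
gripper_force: 0.0
```

```bash
python3 - <<'E'
from plant import r
from h import *
st=r.get_state(); print(st["time_s"],st["tcp_pos"],st["eef_rot"])
for b in blobs(cap(r,"wrist"),"brass",.013,100,6000): print(b,intray(b[1]))
c=cap(r,"scene"); print([b for b in blobs(c,"brass",.013,20,250) if .35<b[1][0]<.66 and -.2<b[1][1]<.4])
print([b for b in blobs(c,"dark",.03,20,900) if .3<b[1][0]<.7 and -.45<b[1][1]<.4])
plan(st["tcp_pos"],st["eef_rot"],[.6,-.18,.2],-171.2)
E
```

```text
88.775 [0.51558041 0.21772902 0.14819147] [ 179.9439906     0.46676653 -171.08026978]
([451, 414], [0.8373, 0.5544], [33, 88], 79.9, 286) [0.3052, 0.26]
([342, 339], [0.673, 0.3148], [22, 396], 98.9, 2695) [0.1061, 0.0483]
([321, 318], [0.6455, 0.2832], [17, 18], 97.0, 160) [0.0741, 0.0213]
([279, 318], [0.6519, 0.2369], [15, 18], 99.0, 152) [0.0734, -0.0254]
([377, 297], [0.61, 0.339], [16, 67], 16.2, 328) [0.0476, 0.0819]
([184, 302], [0.65, 0.13], [16, 66], 9.1, 195) [0.0551, -0.1308]
([279, 279], [0.6021, 0.2292], [17, 18], 98.9, 163) [0.023, -0.0254]
([328, 240], [0.5506, 0.2701], [18, 48], 9.0, 435) [-0.0217, 0.0229]
([278, 245], [0.5636, 0.2226], [17, 47], 9.0, 691) [-0.0161, -0.026]
([331, 198], [0.5091, 0.2642], [18, 27], 8.8, 452) [-0.0636, 0.0234]
([279, 197], [0.5156, 0.2157], [18, 28], 8.3, 467) [-0.0646, -0.0255]
[([377, 242], [0.6247, 0.2316], [20, 69], 8.9, 109), ([394, 240], [0.6189, 0.2783], [18, 69], 8.1, 101), ([225, 232], [0.5888, -0.1803], [9, 49], 148.5, 29), ([370, 223], [0.5607, 0.2207], [19, 49], 10.8, 63), ([387, 221], [0.5539, 0.2706], [19, 49], 9.3, 64), ([365, 210], [0.5121, 0.2147], [17, 33], 6.5, 30), ([381, 208], [0.5067, 0.2625], [18, 31], 11.8, 32)]
[([215, 222], [0.5648, -0.2093], [77, 81], 148.9, 503), ([221, 169], [0.3634, -0.2051], [36, 48], 3.2, 109)]
turn 1 x [0.01, 0.1, 0.03]   slide 9 x [-0.017, -0.301, -0.038]
```

```bash
python3 - <<'E'
from plant import r
from h import *
c=cap(r,"top")
for z,lo,hi in((.009,15,100),(.058,100,2000)): print([b for b in blobs(c,"dark",z,lo,hi) if .3<b[1][0]<.7 and -.45<b[1][1]<.1])
print([b for b in blobs(c,"yellow",.004,30)])
g=cv2.cvtColor(c["image"],cv2.COLOR_BGR2GRAY); print(g[188:226:2,340:380:2])
E
```

```text
[([402, 150], [0.6997, -0.3196], [67, 90], 152.1, 78)]
[([359, 290], [0.3697, -0.1995], [34, 37], 90.1, 213), ([356, 203], [0.5621, -0.199], [52, 59], 148.9, 339)]
[([358, 206], [0.5645, -0.2111], [109, 109], 11.3, 2002), ([406, 143], [0.7188, -0.3323], [49, 71], 152.2, 547)]
[[116 115 115 116  92 123 103   5   0  28  89 122 115 116 115 114 115 116
  115 102]
 [115 115 116  93  70  76   1   3   1   0  13  50 111 119 115 114 115 115
  116  97]
 [115 115 116  67  77  16  14   1   3   5   3   1   8  65 127 117 116 115
  115 111]
 [115 116  93  72  68   2  18  19  15   1   1   0   0   2   4  92 123 117
  114 115]
 [116 117  68  78   0  14  21  20  21  17  20   1   2   3   1   5  27  97
  116 115]
 [117  92  76  54   5  17  21  22  20  17  49  26   0   2   2   0   0  48
  118 115]
 [117  71  78   0  13  36  19  19   3  45  49  47  38   7   3   3  18 127
  115 115]
 [ 93  77  34  14  33  47  41  20  20  25  33  48  48  29   8   0  80 116
  116 115]
 [ 73  68   1  10  21  50  47  29  14  12  26  29  38  20   0  19 124 115
  114 115]
 [ 77   0   0  19  20  27  50  48  20  21  18  27  16   1   5 108 116 115
  115 115]
 [101   0   0   2   2  12  29  50  35  22  21   8   8   2  42 120 114 114
  114 115]
 [118 101   0   1   0   1   0  20  14  21   5  10   0   8 117 117 114 115
  115 115]
 [115 116 122  94   1   0   0   1  14  28   5   1   1  53 119 114 114 114
  114 114]
 [114 113 115 118 124  63   1   4   6   0  14  19  22 125 115 115 115 114
  114 114]
 [115 114 115 114 115 119 110  20   0   0   0   0 100 118 115 114 114 116
  114 115]
 [115 115 116 115 115 115 115 122  95  12  19 104 118 114 115 116 114 115
  115 114]
 [115 114 115 115 114 115 115 116 116 120 123 116 114 115 115 114 115 113
  115 114]
 [116 113 116 116 115 115 115 115 115 114 115 113 115 115 115 114 115 114
  115 115]
 [116 113 114 115 115 115 114 115 113 115 116 114 115 115 115 115 115 114
  116 118]]
```

Inside the pot two separate brighter blobs (the steel spacers) are visible; everything is in place. Handing in.

```bash
python3 -c "
from plant import r
print(r.close_job())"
```

```text
the job is handed in; nothing more can be done
None
```

I've handed the job in, and camera measurements just before showed everything in place: the pot mouth-up on the pad, both steel spacers in it, and all six brass spacers across their matching troughs. No verdict came back.

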